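# Load the parts tumbler, screw its lid down and set the speed

## Robot

A 6-joint arm with a two-finger parallel gripper is mounted at the origin on the work surface. World frame = base frame: x ahead of the robot, y to its left, z up, the work surface at z = 0. Lengths are in mm, angles in rad, forces in N, time in s.
With the tool pointing down it reaches from about 350 to 875 mm from the base axis. Payload 4.2 kg.
Tool frame: the origin (TCP) lies on the mounting face of the last link; the fingertips stand 173 mm ahead of it and the grasp point (between the pads) lies 155 mm ahead of it; z points along the fingers, y is the direction in which the jaws open and shut (so a half turn about z gives the same grasp; the last joint's range is limited). The gripper opens to 85 mm and grips with 20 to 120 N. Pads are 22 mm wide; open, the fingers measure 114 mm over their backs; the gripper's body (76 mm by 85 mm) begins 54 mm behind the grasp point. The pads swing forward as they close: fully open they stand 13 mm farther back than shut.
Start: joints at [1.427, 0.385, 0.008, 0, -1.194, -0.259], TCP at [244.964, 574.972, 404.712] pointing down, gripper open.
Joint ranges: [-3.14, 3.14], [-1.21, 2.06], [-1.07, 1.41], [-3.16, 2.05], [-2.99, -0.16], [-3.1, 3.1]. Speed limits (rad/s): [2.79, 2.79, 3.14, 3.14, 3.14, 3.14].

## Interface

Orientations are given as a unit quaternion [x, y, z, w].
In Python, from bench import arm gives the robot as it stands.
- The arm moves only by the shell command python3 -m jog 'ROWS' [OPENING]. ROWS is JSON, a list that holds one entry, the list of rows, each a list of 4 numbers: the shift along the tool's x, y, z in mm, then the turn about the tool's z in degrees. In form: [[[x, y, z, spin], ...]]. A call has exactly 5 rows; each row is the pose to reach, as a shift and turn from the pose measured when the call began, along the tool's axes at that moment; what a row does not reach only later rows make up. A row lasts 1/8 s, in which the tool goes at most 62.5 mm and 10.7 degrees, less where a joint would pass 70% of its speed; a pose out of reach is approached as far as the arm can. A call with a gripper value outside its range is refused whole. OPENING is the finger opening in mm, from 0 to 85.4, set as the call begins (- or left out, the last holds). The fingers move at their own pace and stop on an object; the grip force is fixed at half the most. Time passes only in rows, so rows that repeat a pose let the fingers close, or fill a call up. It gives the time, the measured TCP pose, the force and the opening at its end, in the units of the state.
- arm.read_state(): the state, without advancing time (a new reading comes with each control period).
- arm.get_image(name): name is "scene" or "side" or "wrist"; returns (picture, depth): 384x512x3 uint8, blue, green, red; 384x512 float32, mm along the optical axis (not along the pixel's ray), 0 where there is no reading.
- arm.camera_params(name): a dict with "mtx" (3x3 intrinsics, pixels), "k1" (the pictures are not rectified: a ray, as slopes to the right and down, at radius r is drawn at 1 + k1 r^2 times it, then the intrinsics apply), "R" (3x3) and "t" (3): a world point X has camera coordinates R X + t. Camera axes: x right, y down, z forward; pixel columns grow to the right and rows downward; lengths in mm; the calibration is good to about 2 mm. A picture is of the moment at which its call begins: read the wrist's pose just before it. camera_params takes no time and is no camera call; for the wrist camera it gives the pose at the moment of the call.
- arm.job_done(): hands the job in, once; it reports no verdict.
The state is a dict: "clock": time; "joints": joint angles; "joint_vel": joint speeds; "joint_efforts": joint torques, N m; "position": TCP position; "ee_rot": TCP orientation; "contact_force": force on the tool from outside, world axes, zero at the start; "wrist_torque": the same for the moment, N m; "gripper_width": finger opening in mm.
Only numpy, scipy, OpenCV 4.12 (cv2) and the standard library are available. Lean on these libraries where they do the work, as an engineer would, in place of code of your own. Each camera call takes 0.05 s, during which the arm holds its last target.

## Task

Load every rusty bolt and coupling nut lying on the bench into the tumbler's bowl. Then set the lid level on the bowl, turn it back (anticlockwise) until its thread drops into place, and screw it down clockwise until it stops; only then slide the speed control from off to the long middle mark. Leave the other things on the bench where they are.

Things in the scene. Friction and masses are not known exactly. Their poses are not given: they have to be found in the camera images.
- tumbler: vibratory parts tumbler, fixed: grey motor housing 210 x 210 mm, round blue bowl on it, low console (top 46 mm up, 170 mm wide, reaching to x = -215 mm) on its -x side. Origin on the bench under the bowl's centre, z up. Bowl: inner radius 72 mm, inner floor 75 mm and rim 210 mm above the bench, 178 mm across at its widest.
- bowl_mouth (a point): centre of the bowl's mouth at rim height; axes as the tumbler's. Outside the neck, under the rim, are four thread flights 90 degrees apart, falling clockwise (seen from above); each has an upright stop rib at its low end, then a gap of 29 degrees to the next flight. A springy rubber gasket stands 5 mm above the rim.
- lid: grey plastic screw lid, 186 mm across, 0.2 to 0.3 kg, lying right way up on the bench; z up through its bar. Origin at the bottom centre of its plug, which is 141 mm across (tapering to 124 mm over the lowest 10 mm) and 36 mm deep; over it a 6 mm disc; round it a skirt down to 9 mm above the origin that goes outside the neck, with four small lugs hidden inside.
- lid_grip (a point): middle of the top face of the lid's black bar, 75 mm above the lid's origin; the bar runs along the lid's x, 96 mm long, 18 mm wide, 33 mm high above the disc
- lid_plug (a point): bottom centre of the lid's plug (= lid). Set on the bowl it rides on the flights, 15 to 23 mm below the rim; clockwise it then only meets the ribs. Turned back, at most 90 degrees, it drops by its own weight, if the grip lets it, to 31 mm. Then clockwise, up to 85 degrees, it is drawn down to 35 mm and stops (0.1 to 0.4 N m), bar in line with or square to the tumbler's x.
- speed (a joint): speed slider on the tumbler's console: 0 = off, at the tumbler's +y end of the track, to 0.100 m at the -y end; five white marks at 0, 25, 50, 75 and 100 mm, the one at 50 mm long and thick. Starts at 0 to 20 mm. It takes about 2 N to slide and stays where it is left.
- speed_top (a point): centre of the top face of the slider's black grip, 82 mm above the bench and 172 mm from the bowl's axis; the grip is 28 mm along the tumbler's x, 20 mm along its y (the travel), and stands 32 mm clear of the track
- bolt0: rusty steel hex bolt with its nut run on, lying down, 80 mm long along its own x; head (x -40 to -27 mm) and nut (x +17 to +33) 30 mm across flats, 35 across corners; shank between them 20 mm thick; 0.17 to 0.31 kg. Origin under its middle, 15 mm below its axis. May be absent (None).
- bolt1: rusty steel hex bolt with its nut run on, lying down, 80 mm long along its own x; head (x -40 to -27 mm) and nut (x +17 to +33) 30 mm across flats, 35 across corners; shank between them 20 mm thick; 0.17 to 0.31 kg. Origin under its middle, 15 mm below its axis. May be absent (None).
- bolt2: rusty steel hex bolt with its nut run on, lying down, 80 mm long along its own x; head (x -40 to -27 mm) and nut (x +17 to +33) 30 mm across flats, 35 across corners; shank between them 20 mm thick; 0.17 to 0.31 kg. Origin under its middle, 15 mm below its axis. May be absent (None).
- bolt3: rusty steel hex bolt with its nut run on, lying down, 80 mm long along its own x; head (x -40 to -27 mm) and nut (x +17 to +33) 30 mm across flats, 35 across corners; shank between them 20 mm thick; 0.17 to 0.31 kg. Origin under its middle, 15 mm below its axis. May be absent (None).
- coupler0: rusty steel coupling nut (long hexagon), lying down, 80 mm long along its own x, 32 mm across flats, 37 mm across corners, 0.21 to 0.39 kg; origin under its middle, 16 mm below its axis. May be absent (None).
- coupler1: rusty steel coupling nut (long hexagon), lying down, 80 mm long along its own x, 32 mm across flats, 37 mm across corners, 0.21 to 0.39 kg; origin under its middle, 16 mm below its axis. May be absent (None).
- jar: clear plastic jar with a red lid, 90 mm across, 140 mm tall; origin under its centre; not part of the job
- screwdriver: wood-handled screwdriver lying on the bench, about 200 mm long; not part of the job
- hammer: wood-handled hammer lying on the bench, about 260 mm long; not part of the job
- spray_can: plain white spray can, 66 mm across, 190 mm tall; origin under its centre; not part of the job
- glue_bottle: white squeeze bottle, 44 mm across, 110 mm tall; origin under its centre; not part of the job
- steel_cup: plain steel cup, 72 mm across, 80 mm tall; origin under its centre; not part of the job
Things that resemble listed ones, but are neither listed nor needed, are in the scene too. There is more than one size of the lid; the job needs the largest.

How it is judged:
By the outcome, as a careful person would: the job done as asked, in the order asked, and still so for the second after the job is handed in, with the robot touching nothing.
Of bolt0, bolt1, bolt2, bolt3, coupler0, coupler1 only 4 to 6 are there at a start; the rules pass over those that are not, and their reading is None.
At some moment in a run one of bolt0, bolt1, bolt2, bolt3, coupler0, coupler1 may be knocked a few centimetres aside while the robot is not near it.
Once in a run the grip may slacken for a moment while it holds something.
It also fails if it takes over 210 s, if anything falls off the work surface, if the arm or the gripper's body presses on something with over 40 N, if the wrist force passes 120 N, or if a joint passes its speed limit or range.

## Working session

There is one attempt and no reset: what is moved stays moved. The work goes in short steps, Python scripts to look and compute and a shell command to move; the robot and the scene stay as the last step left them, time stands still between calls to the robot, and variables do not carry over. Pictures are saved under pics/ and viewed, and the job is handed in when it is done.

```bash
ls -la; mkdir -p pics; python3 - <<'E'
from bench import arm
import cv2
print(arm.read_state())
for n in ("scene","side","wrist"):
    p=arm.camera_params(n); print(n,p)
    im,d=arm.get_image(n)
    cv2.imwrite(f"pics/{n}0.png",im)
    import numpy as np; np.save(f"pics/{n}0.npy",d)
E
```

```text
total 12
drwxr-xr-x  3 agent agent 4096 Dec  6 08:03 .
drwxr-xr-x 23 root  root  4096 Dec  6 08:03 ..
drwxr-xr-x  2 agent agent 4096 Dec  6 08:03 pics
{'clock': 0.0, 'joints': array([ 1.42659069e+00,  3.85564159e-01,  6.61849043e-03, -5.60099155e-04,
       -1.19400337e+00, -2.58621264e-01]), 'joint_vel': array([ 1.56513255e-03, -3.14734208e-05, -2.30931198e-03, -1.87035314e-03,
        1.47415785e-03,  1.57541925e-03]), 'joint_efforts': array([ 7.31533819e-04, -3.92292488e+01,  1.88399380e+01,  4.18634981e+00,
       -4.66360667e-03,  2.24987964e-06]), 'position': array([244.87926202, 574.79897336, 403.60463946]), 'ee_rot': array([ 9.79763513e-01, -2.00155518e-01, -1.98324780e-04,  1.08947578e-03]), 'contact_force': array([-0.4690174 , -0.6834744 , -0.10957967]), 'wrist_torque': array([-0.02008893, -0.03867355, -0.04504347]), 'gripper_width': 85.47829142952284}
scene {'mtx': array([[489.05763836,   0.        , 261.12706617],
       [  0.        , 489.05763836, 190.58784793],
       [  0.        ,   0.        ,   1.        ]]), 'k1': -0.10859023217838179, 'R': array([[-0.50423807,  0
[... 292 characters left out ...]
34],
       [  0.        ,   0.        ,   1.        ]]), 'k1': -0.16237416563524354, 'R': array([[ 0.91300489, -0.40772393, -0.01353762],
       [-0.25670259, -0.54840286, -0.79583798],
       [ 0.31705811,  0.73007911, -0.60535828]]), 't': array([-414.98766753,  259.75319238, 1571.08471624])}
wrist {'mtx': array([[285.68716154,   0.        , 256.77385377],
       [  0.        , 285.68716154, 188.59585594],
       [  0.        ,   0.        ,   1.        ]]), 'k1': -0.043170566738453674, 'R': array([[-0.39242428, -0.91978136,  0.00233293],
       [-0.88842668,  0.37970102,  0.25792472],
       [-0.23812016,  0.09914329, -0.9661622 ]]), 't': array([623.725186  , -34.79422689, 377.47394412])}
```

View pics/scene0.png

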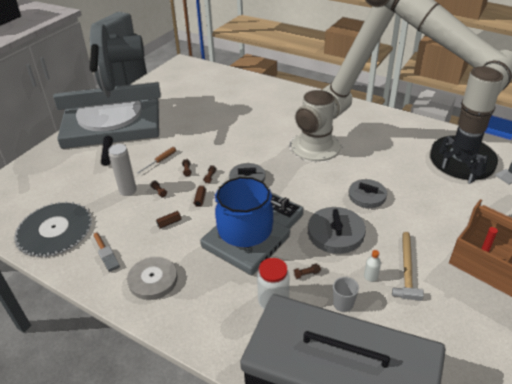

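View pics/side0.png

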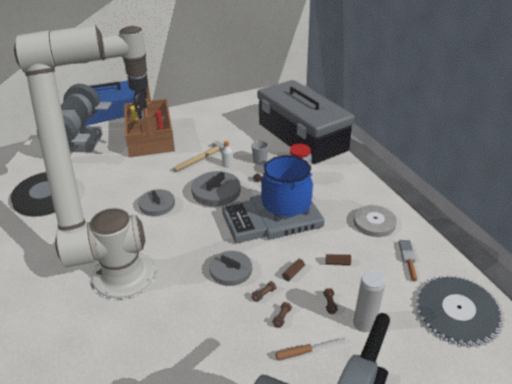

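View pics/wrist0.png

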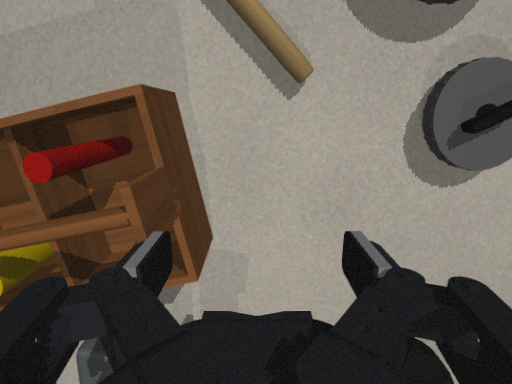

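```bash
cat > h.py <<'E'
import numpy as np, cv2
from bench import arm
def ray(p,uv):
    uv=np.asarray(uv,float).reshape(-1,1,2)
    n=cv2.undistortPoints(uv,p['mtx'],np.array([p['k1'],0,0,0,0.]))[:,0]
    d=np.c_[n,np.ones(len(n))]@p['R']
    c=-p['R'].T@p['t']
    return c,d
def plane(p,uv,z):
    c,d=ray(p,uv); s=(z-c[2])/d[:,2]
    return c+d*s[:,None]
def pts(p,uv,depth):  # depth per pixel
    c,d=ray(p,uv); return c+d*np.asarray(depth)[:,None]
def proj(p,X):
    X=np.asarray(X,float).reshape(-1,3)
    r,_=cv2.Rodrigues(p['R'])
    o,_=cv2.projectPoints(X,r,np.asarray(p['t'],float),p['mtx'],np.array([p['k1'],0,0,0,0.]))
    return o[:,0]
def zoom(im,x0,y0,x1,y1,f,name):
    cv2.imwrite(name,cv2.resize(im[y0:y1,x0:x1],None,fx=f,fy=f,interpolation=cv2.INTER_CUBIC))
E
python3 - <<'E'
from h import *
im=cv2.imread('pics/scene0.png'); zoom(im,90,140,360,320,2.9,'pics/s0z.png')
im=cv2.imread('pics/side0.png'); zoom(im,140,130,400,330,2.9,'pics/d0z.png')
E
```

```text
(no output)
```

View pics/s0z.png

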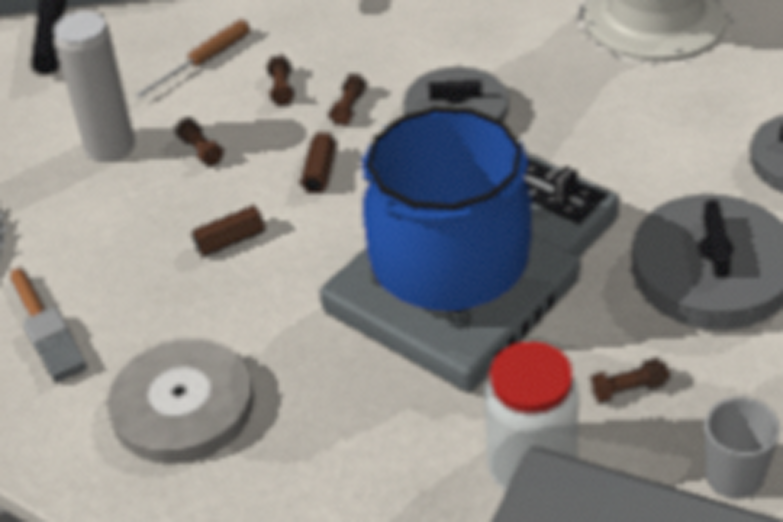

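View pics/d0z.png

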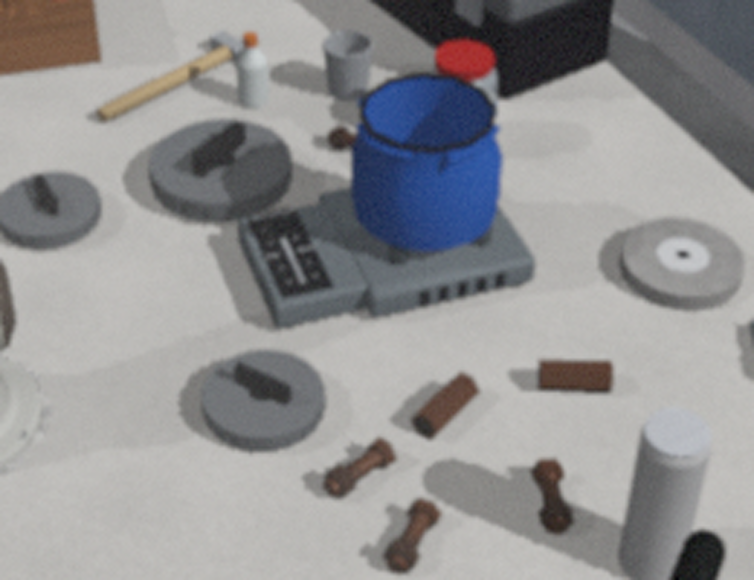

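```bash
cat > seg.py <<'E'
from h import *
def cloud(n,p,d):
    v,u=np.mgrid[0:384,0:512]; uv=np.c_[u.ravel(),v.ravel()]
    P=pts(p,uv,d.ravel()); P[d.ravel()==0]=np.nan
    return P.reshape(384,512,3)
def rusty(im,P,tag):
    hsv=cv2.cvtColor(im,cv2.COLOR_BGR2HSV)
    b,g,r=[im[...,i].astype(int) for i in range(3)]
    m=((r-b>8)&(r<115)&(r>=g)&(hsv[...,1]>50)).astype(np.uint8)
    z=P[...,2]; m&=((z>4)&(z<60)).astype(np.uint8)
    m=cv2.morphologyEx(m,cv2.MORPH_CLOSE,np.ones((3,3)))
    n,l,st,ce=cv2.connectedComponentsWithStats(m,connectivity=8)
    out=[]
    for i in range(1,n):
        if st[i,4]<25: continue
        q=P[l==i]; q=q[np.isfinite(q[:,0])]
        q=q[(q[:,2]>5)&(q[:,2]<45)]
        if len(q)<15: continue
        (cx,cy),(w,h),a=cv2.minAreaRect(q[:,:2].astype(np.float32))
        c,wv,V=cv2.PCACompute2(q[:,:2].astype(np.float32),None)
        out.append(dict(px=ce[i].round(),n=st[i,4],c=(round(cx),round(cy)),wh=(round(w),round(h)),ang=round(np.degrees(np.arctan2(wv[0,1],wv[0,0]))%180,1),z=np.nanmax(q[:,2]).round()))
    return out
E
python3 - <<'E'
from seg import *
for n in ("scene","side"):
    p=arm.camera_params(n); im=cv2.imread(f"pics/{n}0.png"); d=np.load(f"pics/{n}0.npy")
    P=cloud(n,p,d)
    print(n)
    for o in rusty(im,P,n): print(o)
    # bowl rim: dark ring on top z 205..222
    z=P[...,2]; m=(z>205)&(z<222)
    q=P[m]; 
    hs=im[m]; k=(hs.max(1)<70); q=q[k]
    c0=np.median(q[:,:2],0); q=q[np.hypot(*(q[:,:2]-c0).T)<130]
    from scipy.optimize import least_squares
    f=least_squares(lambda x:np.hypot(q[:,0]-x[0],q[:,1]-x[1])-x[2],[*c0,80],loss='soft_l1')
    print('rim',f.x.round(1),len(q),np.median(q[:,2]))
E
```

```text
scene
{'px': array([427.,  42.]), 'n': np.int32(50), 'c': (-1230, 121), 'wh': (57, 97), 'ang': np.float32(146.1), 'z': np.float64(18.0)}
{'px': array([166., 155.]), 'n': np.int32(73), 'c': (360, -483), 'wh': (19, 97), 'ang': np.float32(170.7), 'z': np.float64(27.0)}
{'px': array([186., 168.]), 'n': np.int32(91), 'c': (390, -363), 'wh': (76, 26), 'ang': np.float32(42.2), 'z': np.float64(36.0)}
{'px': array([209., 174.]), 'n': np.int32(92), 'c': (381, -259), 'wh': (72, 26), 'ang': np.float32(16.7), 'z': np.float64(33.0)}
{'px': array([159., 189.]), 'n': np.int32(109), 'c': (540, -375), 'wh': (73, 30), 'ang': np.float32(71.0), 'z': np.float64(35.0)}
{'px': array([199., 196.]), 'n': np.int32(163), 'c': (500, -218), 'wh': (87, 32), 'ang': np.float32(25.9), 'z': np.float64(40.0)}
{'px': array([169., 219.]), 'n': np.int32(217), 'c': (652, -237), 'wh': (36, 80), 'ang': np.float32(153.0), 'z': np.float64(40.0)}
{'px': array([479., 233.]), 'n': np.int32(454), 'c': (237, 692), 'wh': (51, 121), 'ang': np.float32(164.5), 'z': np.float64(45.0)}
{'px': array([501., 238.]), 'n': np.int32(280), 'c': 
[... 793 characters left out ...]
': array([294., 269.]), 'n': np.int32(186), 'c': (497, -227), 'wh': (77, 28), 'ang': np.float32(24.7), 'z': np.float64(42.0)}
{'px': array([410., 270.]), 'n': np.int32(50), 'c': (832, -384), 'wh': (90, 9), 'ang': np.float32(63.2), 'z': np.float64(25.0)}
{'px': array([264., 291.]), 'n': np.int32(157), 'c': (373, -270), 'wh': (80, 26), 'ang': np.float32(17.8), 'z': np.float64(35.0)}
{'px': array([330., 300.]), 'n': np.int32(158), 'c': (534, -384), 'wh': (81, 27), 'ang': np.float32(66.5), 'z': np.float64(35.0)}
{'px': array([282., 314.]), 'n': np.int32(161), 'c': (383, -371), 'wh': (82, 25), 'ang': np.float32(41.0), 'z': np.float64(37.0)}
rim [-708338.2 -115642.4  718696.6] 66 212.2468454996756
```

```bash
python3 - <<'E'
from seg import *
from scipy.optimize import least_squares
for n in ("scene","side"):
    p=arm.camera_params(n); im=cv2.imread(f"pics/{n}0.png"); d=np.load(f"pics/{n}0.npy")
    # rim: dark gasket pixels near bowl; inner blue
    hsv=cv2.cvtColor(im,cv2.COLOR_BGR2HSV)
    blue=((hsv[...,0]>105)&(hsv[...,0]<130)&(hsv[...,1]>150)).astype(np.uint8)
    k,l,st,ce=cv2.connectedComponentsWithStats(blue); 
    P=cloud(n,p,d)
    x0,x1,y0,y1=(205,285,168,230) if n=="scene" else (255,320,148,205)
    m=np.zeros((384,512),bool); m[y0:y1,x0:x1]=True
    m&=(im.max(2)<60)
    q=np.argwhere(m)[:,::-1]; 
    X=plane(p,q,214.)
    f=least_squares(lambda x:np.hypot(X[:,0]-x[0],X[:,1]-x[1])-x[2],[570,40,75],loss='soft_l1',f_scale=3)
    r=np.abs(f.fun); print(n,'rim',f.x.round(1),len(q),(r<8).mean())
    # lid: dark grey disc top z=42
    for (ux,uy) in ([(336,230)] if n=="scene" else [(216,188)]):
        z=P[...,2]; m=np.zeros((384,512),bool); m[uy-32:uy+32,ux-36:ux+36]=True
        mm=m&(z>36)&(z<49); q=P[mm]
        X=q[:,:2].astype(np.float32); 
        h=cv2.convexHull(X)[:,0]; g=least_squares(lambda x:np.hypot(h[:,0]-x[0],h[:,1]-x[1])-x[2],[*X.mean(0),93],loss='soft_l1',f_scale=3)
        print('lid',X.mean(0).round(),cv2.minEnclosingCircle(X),g.x.round(1),len(X))
        mb=m&(im.max(2)<45)&(z>50); qb=np.argwhere(mb)[:,::-1]; Xb=plane(p,qb,75.)[:,:2].astype(np.float32)
        c,wv,V=cv2.PCACompute2(Xb,None); print('bar',c,np.degrees(np.arctan2(wv[0,1],wv[0,0]))%180,V.ravel(),len(qb))
    zoom(im,*((255,165,360,265) if n=="scene" else (180,150,340,250)),5,f'pics/{n}0c.png')
E
```

```text
scene rim [581.9  53.9  95.6] 429 0.34498834498834496
lid [432. 275.] ((381.39300537109375, 267.0525207519531), 139.64234924316406) [395.4 255.6 122.1] 1665
bar [[442.04636 279.92453]] 30.815786 [851.72437   35.220734] 143
side rim [588.8 137.8 156.8] 150 0.5266666666666666
lid [428. 223.] ((504.57342529296875, 231.46743774414062), 208.68112182617188) [529.7 225.5 208. ] 1323
bar [[433.2237    70.537155]] 122.442474 [117.03407   38.678345] 12
```

View pics/scene0c.png

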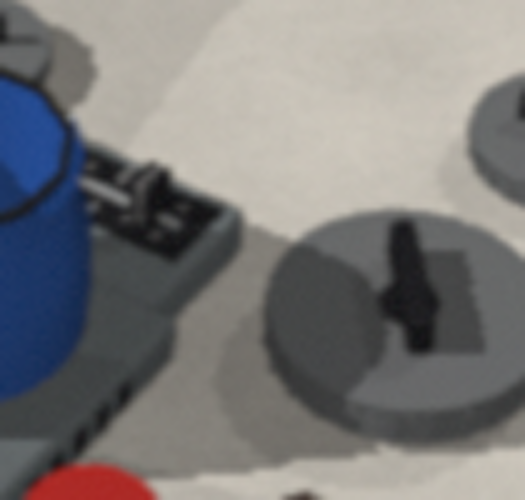

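View pics/side0c.png

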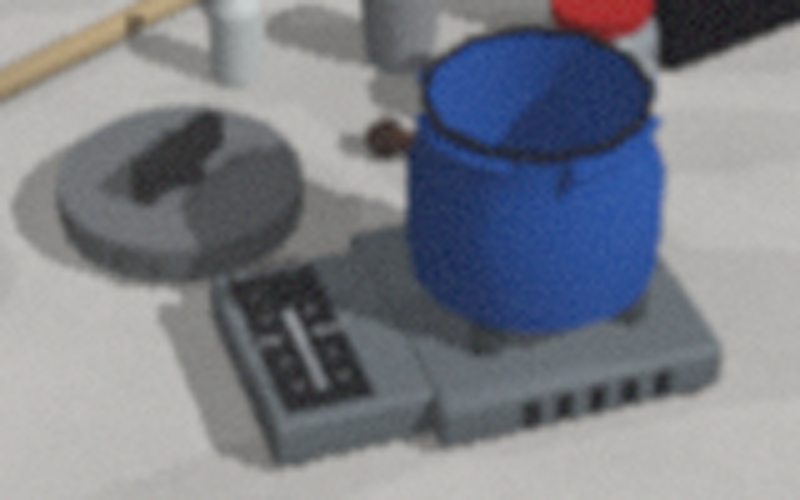

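```bash
cat >> h.py <<'E'
from scipy.spatial.transform import Rotation as Ro
def st(): return arm.read_state()
def go(g,jaw=None,s=None,half=0):
    """g: grasp-point world target (mm); jaw: world angle (deg) of jaw (tool y) axis. prints shift + spin"""
    s=s or st(); R=Ro.from_quat(s['ee_rot']).as_matrix()
    tcp=np.array(s['position']); gp=tcp+155*R[:,2]
    sh=R.T@(np.asarray(g,float)-gp)
    ya=np.degrees(np.arctan2(R[1,1],R[0,1]))
    out=sh.round(1)
    sp=0
    if jaw is not None:
        dlt=(jaw-ya+90)%180-90   # world ccw
        sp=-dlt                   # tool z down => spin about tool z is opposite
        if half: sp+= 180 if sp<0 else -180
    # spin about tool z by +sp changes tool y world angle by -sp
    print('clock',round(s['clock'],2),'grasp now',gp.round(1),'jaw',round(ya%180,1),'j6',round(np.degrees(s['joints'][5]),1),'-> shift',out.tolist(),'spin',round(sp,1),'w',round(s['gripper_width'],1),'F',np.round(s['contact_force'],1).tolist())
E
python3 - <<'E'
from h import *
s=st(); p=arm.camera_params('wrist'); R=Ro.from_quat(s['ee_rot']).as_matrix()
c=-p['R'].T@p['t']; print('cam in tool',R.T@(c-s['position'])); print('cam axes in tool (cols x,y,z)\n',(R.T@p['R'].T).round(3)); print(R.round(3))
go((450,-300,250),90)
E
```

```text
cam in tool [64.05967261  0.18731208 31.51853537]
cam axes in tool (cols x,y,z)
 [[-0.    -0.966 -0.258]
 [ 1.    -0.     0.   ]
 [-0.    -0.258  0.966]]
[[ 0.92  -0.392 -0.001]
 [-0.392 -0.92  -0.002]
 [ 0.     0.002 -1.   ]]
clock 0.15 grasp now [244.8 574.6 248.9] jaw 66.9 j6 -14.8 -> shift [531.7, 724.1, 0.1] spin -23.1 w 85.3 F [0.1, -0.2, 0.5]
```

```bash
python3 - <<'E'
from h import *
go((450,150,330),90)
E
```

```text
clock 0.15 grasp now [244.8 574.6 248.9] jaw 66.9 j6 -14.8 -> shift [355.2, 310.3, -80.6] spin -23.1 w 85.3 F [0.1, -0.2, 0.5]
```

```bash
python3 -m jog '[[[40,35,-15,-4],[80,70,-30,-8],[122,106,-45,-12],[164,142,-60,-16],[206,180,-75,-20]]]' && python3 - <<'E'
from h import *
go((450,150,330),90)
E
```

```text
clock: 0.78
position: [364.3, 326.9, 479.5]
ee_rot: [1.0, -0.026, -0.0, 0.001]
contact_force: [1.2, -0.2, 0.5]
gripper_width: 85.3
clock 0.78 grasp now [364.1 326.6 324.5] jaw 87.1 j6 26.1 -> shift [94.8, 172.0, -5.2] spin -2.9 w 85.3 F [1.2, -0.2, 0.5]
```

```bash
python3 -m jog '[[[25,45,0,-1],[50,90,-3,-2],[75,135,-5,-3],[95,172,-5,-3],[95,172,-5,-3]]]' && python3 - <<'E'
from h import *
p=arm.camera_params('wrist'); im,d=arm.get_image('wrist'); cv2.imwrite('pics/w1.png',im); np.save('pics/w1.npy',d); np.savez('pics/w1p.npz',**p)
go((450,-300,330),90)
E
```

```text
clock: 1.4
position: [450.9, 148.1, 484.5]
ee_rot: [1.0, -0.002, -0.001, 0.001]
contact_force: [0.0, 1.6, -0.3]
gripper_width: 85.6
clock 1.45 grasp now [450.4 148.9 329.5] jaw 89.9 j6 51.9 -> shift [0.3, 448.9, 0.3] spin -0.1 w 85.1 F [0.4, -0.5, 0.9]
```

View pics/w1.png

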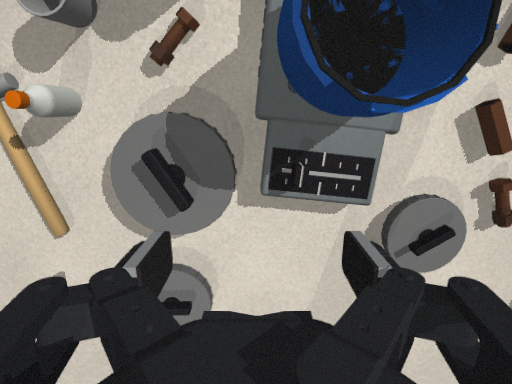

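```bash
python3 - <<'E'
from h import *
im=cv2.imread('pics/w1.png'); zoom(im,240,100,420,230,4.4,'pics/w1a.png'); zoom(im,100,100,250,240,4,'pics/w1b.png')
E
```

```text
(no output)
```

View pics/w1a.png

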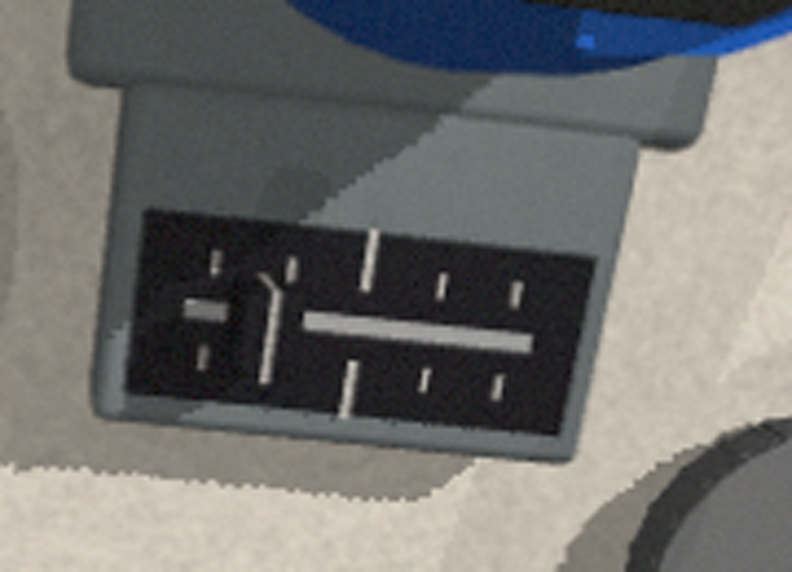

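View pics/w1b.png

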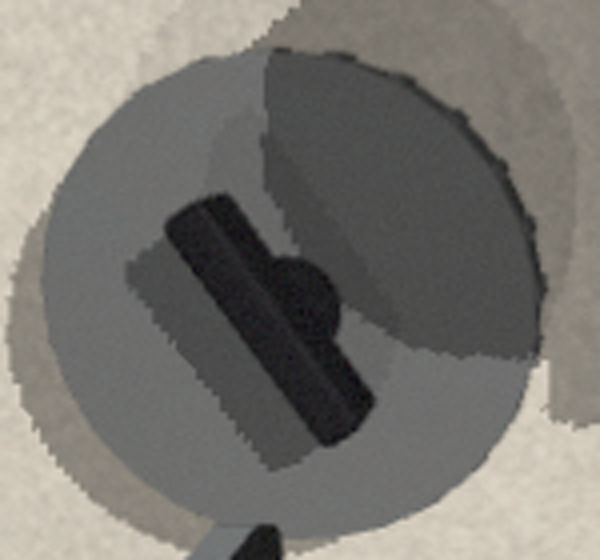

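```bash
cat > m1.py <<'E'
from seg import *
from scipy.optimize import least_squares
im=cv2.imread('pics/w1.png'); d=np.load('pics/w1.npy'); p=dict(np.load('pics/w1p.npz')); 
P=cloud('w',p,d); z=P[...,2]
m=np.zeros((384,512),bool); m[100:240,100:240]=True
b=m&(z>66)&(z<85)&(im.max(2)<60); q=P[b][:,:2].astype(np.float32)
print('bar z',np.median(P[b][:,2]),b.sum())
uv=np.argwhere(b)[:,::-1]; X=plane(p,uv,75.)[:,:2].astype(np.float32)
print('bar rect',cv2.minAreaRect(X),cv2.PCACompute2(X,None)[0],np.degrees(np.arctan2(*cv2.PCACompute2(X,None)[1][0][::-1])))
t=m&(z>37)&(z<48); uv=np.argwhere(t)[:,::-1]; X=plane(p,uv,42.)[:,:2].astype(np.float32)
h=cv2.convexHull(X)[:,0]; g=least_squares(lambda x:np.hypot(h[:,0]-x[0],h[:,1]-x[1])-x[2],[*X.mean(0),93],loss='soft_l1',f_scale=2)
print('lid',g.x,np.median(P[t][:,2]),np.abs(g.fun).mean())
# ticks
tk=np.array([[215,262],[291,268],[370,262],[441,287],[516,295],[203,357],[349,390],[425,380],[498,387]],float)/4.4+[240,100]
T=plane(p,tk,47.); print(T.round(1))
e1=T[[2,3,4]]; 
print('upper row dir',np.degrees(np.arctan2(T[4,1]-T[0,1],T[4,0]-T[0,0])),'lower',np.degrees(np.arctan2(T[8,1]-T[5,1],T[8,0]-T[5,0])))
fr=np.array([[100,412],[575,460],[142,210],[596,258],[125,390],[560,436]],float)/4.4+[240,100]
F=plane(p,fr,46.); print(F.round(1)); 
for i in (0,2,4): print(np.degrees(np.arctan2(F[i+1,1]-F[i,1],F[i+1,0]-F[i,0])))
k=np.zeros((384,512),bool); k[145:200,285:315]=True
k&=(z>72)&(z<92); uv=np.argwhere(k)[:,::-1]; X=plane(p,uv,82.)[:,:2].astype(np.float32); print('knob',X.mean(0),cv2.minAreaRect(X),len(X))
# gasket
gk=np.zeros((384,512),bool); gk[0:110,275:512]=True
gk&=(z>205)&(z<225); uv=np.argwhere(gk)[:,::-1]; X=plane(p,uv,214.)[:,:2]
g=least_squares(lambda x:np.hypot(X[:,0]-x[0],X[:,1]-x[1])-x[2],[580,40,75],loss='soft_l1',f_scale=2); print('bowl',g.x,len(X),np.median(np.abs(g.fun)), np.median(P[gk][:,2]))
E
python3 m1.py
```

```text
bar z 73.65711292255418 922
bar rect ((424.8450622558594, 270.77606201171875), (93.68282318115234, 19.678218841552734), 32.63644027709961) [[426.2343  271.98334]] 31.931303
lid [423.61951521 273.24129799  91.76391597] 41.16031895946341 0.5067026240524378
[[448.9 101.3  47. ]
 [446.8  76.4  47. ]
 [448.7  50.6  47. ]
 [440.4  26.6  47. ]
 [437.7   1.5  47. ]
 [417.  104.5  47. ]
 [405.5  55.2  47. ]
 [408.8  29.8  47. ]
 [406.3   4.8  47. ]]
upper row dir -96.37817332948083 lower -96.14293510985
[[397.9 138.6  46. ]
 [380.  -24.5  46. ]
 [465.7 125.2  46. ]
 [449.8 -24.5  46. ]
 [405.5 130.3  46. ]
 [388.7 -18.4  46. ]]
-96.25399270626333
-96.05862476685634
-96.47264650872438
knob [433.37204  89.88256] ((433.16943359375, 89.95091247558594), (20.695878982543945, 28.97190284729004), 84.41899108886719) 321
bowl [597.2342223   37.99675647  74.34643395] 3678 2.5319523298747058 213.42937052378596
```

```bash
cat > rw.py <<'E'
from seg import *
import sys
def run(tag):
    s=st(); p=arm.camera_params('wrist'); im,d=arm.get_image('wrist'); cv2.imwrite(f'pics/{tag}.png',im); np.save(f'pics/{tag}.npy',d); np.savez(f'pics/{tag}p.npz',**p)
    ana(tag)
def ana(tag):
    im=cv2.imread(f'pics/{tag}.png'); d=np.load(f'pics/{tag}.npy'); p=dict(np.load(f'pics/{tag}p.npz'))
    P=cloud('w',p,d); z=P[...,2]
    b,g,r=[im[...,i].astype(int) for i in range(3)]
    hsv=cv2.cvtColor(im,cv2.COLOR_BGR2HSV)
    m=((r-b>8)&(r<115)&(r>=g)&(hsv[...,1]>70)&(z>-5)&(z<60)).astype(np.uint8)
    m=cv2.morphologyEx(m,cv2.MORPH_CLOSE,np.ones((5,5)))
    n,l,stt,ce=cv2.connectedComponentsWithStats(m)
    for i in range(1,n):
        if stt[i,4]<150: continue
        uv=np.argwhere(l==i)[:,::-1]
        X=plane(p,uv,17.)[:,:2].astype(np.float32)
        c,w,h=cv2.minAreaRect(X)[0],*cv2.minAreaRect(X)[1]
        if max(w,h)>140: continue
        v=cv2.PCACompute2(X,None); a=np.arctan2(v[1][0,1],v[1][0,0])
        # shape profile along axis: width at mid vs ends
        t=(X-np.array(c,np.float32))@np.array([np.cos(a),np.sin(a)]); 
        n2=(X-np.array(c,np.float32))@np.array([-np.sin(a),np.cos(a)])
        prof=[round(float(np.ptp(n2[(t>=k)&(t<k+10)])),0) if ((t>=k)&(t<k+10)).sum()>3 else 0 for k in range(-45,45,10)]
        e=stt[i]; bord=e[0]<=1 or e[1]<=1 or e[0]+e[2]>=511 or e[1]+e[3]>=383
        print('px',ce[i].round(),'rect c',np.round(c,1),'mean',v[0].round(1),'wh',round(w),round(h),'axis',round(np.degrees(a)%180,1),'prof',prof,'BORDER' if bord else '')
if __name__=='__main__':
    ana(sys.argv[1]) if len(sys.argv)>2 else run(sys.argv[1])
E
python3 rw.py w1 x; python3 -c "
from h import *
go((622,271,120),46)"
```

```text
px [173.  37.] rect c [616.6 265.7] mean [[617.7 264.6]] wh 33 81 axis 137.7 prof [19.0, 32.0, 32.0, 23.0, 20.0, 20.0, 21.0, 33.0, 33.0] 
px [506.  40.] rect c [ 620.8 -212.7] mean [[ 620.4 -215.8]] wh 38 20 axis 169.8 prof [0, 0, 7.0, 23.0, 17.0, 11.0, 4.0, 0, 0] BORDER
px [495. 127.] rect c [ 494.2 -222.4] mean [[ 494.1 -221. ]] wh 92 44 axis 29.8 prof [36.0, 42.0, 43.0, 40.0, 40.0, 40.0, 40.0, 40.0, 38.0] BORDER
px [502. 201.] rect c [ 370.6 -257.6] mean [[ 373.8 -259.7]] wh 90 38 axis 19.0 prof [25.0, 31.0, 33.0, 34.0, 25.0, 23.0, 29.0, 36.0, 38.0] BORDER
clock 1.45 grasp now [450.4 148.9 329.5] jaw 89.9 j6 51.9 -> shift [171.7, -122.8, 209.0] spin 43.9 w 85.1 F [0.4, -0.5, 0.9]
```

```bash
sed -i "s/        e=stt\[i\]/        dr=np.array([np.cos(a),np.sin(a)]); gp=np.array(c)\n        lo,hi=(t<-35).sum(),(t>35).sum(); isb=min(prof[3:6])<28\n        if isb: gp=gp+dr*(5 if np.ptp(n2[t<t.min()+6])<np.ptp(n2[t>t.max()-6]) else -5)\n        print('bolt' if isb else 'coupler','GRASP',gp.round(1),'jaw',round((np.degrees(a)+90)%180,1),end=' ')\n        e=stt[i]/" rw.py; python3 rw.py w1 x; python3 -c "
from h import *
go((620,262,120),47.7)"
```

```text
bolt GRASP [620.3 262.3] jaw 47.7 px [173.  37.] rect c [616.6 265.7] mean [[617.7 264.6]] wh 33 81 axis 137.7 prof [19.0, 32.0, 32.0, 23.0, 20.0, 20.0, 21.0, 33.0, 33.0] 
bolt GRASP [ 615.9 -211.9] jaw 79.8 px [506.  40.] rect c [ 620.8 -212.7] mean [[ 620.4 -215.8]] wh 38 20 axis 169.8 prof [0, 0, 7.0, 23.0, 17.0, 11.0, 4.0, 0, 0] BORDER
coupler GRASP [ 494.2 -222.4] jaw 119.8 px [495. 127.] rect c [ 494.2 -222.4] mean [[ 494.1 -221. ]] wh 92 44 axis 29.8 prof [36.0, 42.0, 43.0, 40.0, 40.0, 40.0, 40.0, 40.0, 38.0] BORDER
bolt GRASP [ 375.3 -256. ] jaw 109.0 px [502. 201.] rect c [ 370.6 -257.6] mean [[ 373.8 -259.7]] wh 90 38 axis 19.0 prof [25.0, 31.0, 33.0, 34.0, 25.0, 23.0, 29.0, 36.0, 38.0] BORDER
clock 1.45 grasp now [450.4 148.9 329.5] jaw 89.9 j6 51.9 -> shift [169.7, -113.8, 209.1] spin 42.2 w 85.1 F [0.4, -0.5, 0.9]
```

```bash
python3 -m jog '[[[34,-23,20,8.5],[68,-46,60,17],[102,-69,110,26],[136,-92,160,35],[170,-114,209,42]]]' 60 && python3 -c "
from h import *
go((620,262,22),47.7)"; python3 rw.py w2
```

```text
clock: 2.08
position: [618.0, 262.8, 277.4]
ee_rot: [0.933, -0.36, -0.0, 0.001]
contact_force: [1.0, 0.1, 1.1]
gripper_width: 60.2
clock 2.08 grasp now [617.8 262.5 122.4] jaw 47.8 j6 10.9 -> shift [1.9, -1.4, 100.4] spin 0.1 w 60.2 F [1.0, 0.1, 1.1]
bolt GRASP [620.1 263.3] jaw 47.6 px [253. 193.] rect c [616.4 266.7] mean [[618.3 264.8]] wh 33 85 axis 137.6 prof [21.0, 33.0, 33.0, 29.0, 19.0, 18.0, 18.0, 33.0, 33.0]
```

View pics/w2.png

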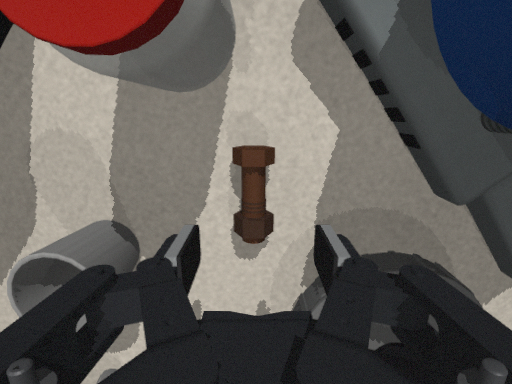

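```bash
python3 -m jog '[[[2,-1,40,0],[2,-1,75,0],[2,-1,95,0],[2,-1,100,0],[2,-1,100,0]]]' 60 && python3 -m jog '[[[0,0,0,0],[0,0,0,0],[0,0,0,0],[0,0,0,0],[0,0,0,0]]]' 5 && python3 -c "
from h import *
go((597.6,36.5,300),47.7)"
```

```text
clock: 2.75
position: [619.8, 263.6, 168.9]
ee_rot: [0.933, -0.36, -0.005, 0.008]
contact_force: [-9.0, -1.9, 13.1]
gripper_width: 59.9
clock: 3.38
position: [622.4, 266.6, 173.9]
ee_rot: [0.933, -0.359, -0.0, 0.002]
contact_force: [2.2, 3.2, 10.0]
gripper_width: 18.0
clock 3.38 grasp now [622.1 266.1  18.9] jaw 47.9 j6 11.0 -> shift [135.9, 187.8, -280.3] spin 0.2 w 18.0 F [2.2, 3.2, 10.0]
```

```bash
python3 -m jog '[[[0,0,-60,0],[0,0,-120,0],[5,5,-180,0],[25,35,-235,0],[55,75,-275,0]]]' && python3 -m jog '[[[30,40,-5,0],[60,85,-5,0],[81,113,-5,0],[81,113,-5,0],[81,113,-5,0]]]' && python3 rw.py w3; python3 -c "
from h import *
go((597.6,36.5,190),47.7)"
```

```text
clock: 4.0
position: [613.0, 178.6, 448.3]
ee_rot: [0.934, -0.358, 0.0, 0.001]
contact_force: [0.8, -0.6, -1.6]
gripper_width: 17.9
clock: 4.62
position: [597.7, 40.8, 453.1]
ee_rot: [0.934, -0.358, -0.0, 0.001]
contact_force: [-0.0, 0.2, -1.9]
gripper_width: 18.2
bolt GRASP [ 623.9 -224.7] jaw 143.9 px [398.   9.] rect c [ 620.9 -228.8] mean [[ 620.8 -227. ]] wh 36 27 axis 53.9 prof [0, 0, 17.0, 21.0, 21.0, 25.0, 24.0, 0, 0] BORDER
coupler GRASP [ 493.8 -220.1] jaw 118.0 px [447.  89.] rect c [ 493.8 -220.1] mean [[ 493.8 -220.6]] wh 96 36 axis 28.0 prof [35.0, 35.0, 35.0, 35.0, 35.0, 35.0, 35.0, 35.0, 36.0] 
bolt GRASP [ 398.6 -254. ] jaw 106.5 px [500. 127.] rect c [ 393.8 -255.4] mean [[ 398.3 -252.4]] wh 56 34 axis 16.5 prof [0, 4.0, 12.0, 23.0, 33.0, 33.0, 33.0, 17.0, 0] BORDER
clock 4.67 grasp now [597.6  40.9 298.1] jaw 48.1 j6 28.7 -> shift [2.9, 3.1, 108.1] spin 0.4 w 18.0 F [0.3, -0.2, -1.7]
```

View pics/w3.png

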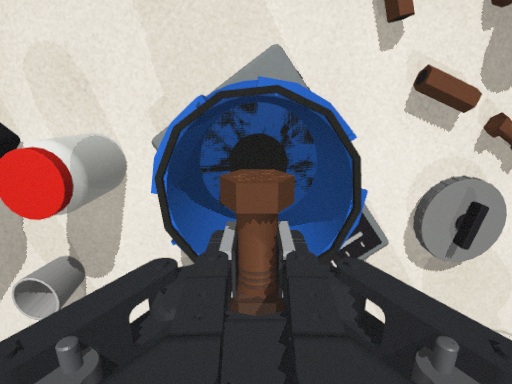

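```bash
python3 - <<'E'
from seg import *
from scipy.optimize import least_squares
im=cv2.imread('pics/w3.png'); d=np.load('pics/w3.npy'); p=dict(np.load('pics/w3p.npz'))
P=cloud('w',p,d); z=P[...,2]
gk=np.zeros((384,512),bool); gk[70:250,140:380]=True
gk&=(z>204)&(z<224)&(im.max(2)<50)&(np.arange(384)[:,None]<225); uv=np.argwhere(gk)[:,::-1]
for zz in (213,):
    X=plane(p,uv,float(zz))[:,:2]; 
    g=least_squares(lambda x:np.hypot(X[:,0]-x[0],X[:,1]-x[1])-x[2],[597,37,75],loss='soft_l1',f_scale=2); print(g.x,len(X),np.median(P[gk][:,2]))
    a=np.degrees(np.arctan2(X[:,1]-g.x[1],X[:,0]-g.x[0])); print(np.histogram(a,12,(-180,180))[0])
E
```

```text
[599.53513267  35.4372321   74.87674892] 2664 214.20902749552255
[ 24 359 356 375 377 367 361 361  84   0   0   0]
```

```bash
python3 -m jog '[[[1,4,45,0],[3,4,80,0],[3,4,98,0],[3,4,104,0],[3,4,106,0]]]' && python3 -m jog '[[[0,0,0,0],[0,0,0,0],[0,0,0,0],[0,0,-30,0],[0,0,-80,0]]]' 45 && python3 -c "
from h import *
go((500,-220,300),118)
go((500,-220,120),118)"
```

```text
clock: 5.3
position: [597.6, 36.9, 347.3]
ee_rot: [0.934, -0.357, 0.0, 0.001]
contact_force: [0.3, 0.9, -2.4]
gripper_width: 17.9
clock: 5.92
position: [597.4, 36.9, 426.7]
ee_rot: [0.934, -0.357, -0.002, 0.002]
contact_force: [1.1, 0.7, -0.0]
gripper_width: 44.9
clock 5.92 grasp now [596.6  36.4 271.7] jaw 48.2 j6 29.1 -> shift [98.9, 255.7, -27.0] spin -69.8 w 44.9 F [1.1, 0.7, -0.0]
clock 5.92 grasp now [596.6  36.4 271.7] jaw 48.2 j6 29.1 -> shift [99.2, 254.7, 153.0] spin -69.8 w 44.9 F [1.1, 0.7, -0.0]
```

```bash
python3 -m jog '[[[20,50,-5,-10],[40,105,-5,-20],[60,160,-5,-30],[80,210,20,-40],[95,250,60,-50]]]' 55 && python3 -m jog '[[[0,0,0,-10],[0,0,0,-20],[0,0,0,-20],[0,0,0,-20],[0,0,0,-20]]]' && python3 rw.py w4 && python3 -c "
from h import *
go((495,-220,100),118)"
```

```text
clock: 6.55
position: [500.5, -214.9, 369.4]
ee_rot: [0.997, 0.074, 0.0, 0.002]
contact_force: [1.0, -0.3, -0.8]
gripper_width: 55.1
clock: 7.18
position: [500.6, -214.7, 369.6]
ee_rot: [0.969, 0.245, 0.0, 0.002]
contact_force: [0.4, 0.1, 0.4]
gripper_width: 55.0
coupler GRASP [ 647.2 -243.2] jaw 62.2 px [346.  62.] rect c [ 647.2 -243.2] mean [[ 647.4 -243.1]] wh 36 89 axis 152.2 prof [35.0, 36.0, 36.0, 36.0, 36.0, 36.0, 36.0, 35.0, 35.0] 
coupler GRASP [ 493.1 -221.7] jaw 116.4 px [258. 177.] rect c [ 493.1 -221.7] mean [[ 494.5 -221.1]] wh 85 36 axis 26.4 prof [34.0, 36.0, 35.0, 35.0, 35.0, 36.0, 36.0, 35.0, 35.0] 
bolt GRASP [ 535.4 -376.1] jaw 158.8 px [389. 209.] rect c [ 533.6 -380.8] mean [[ 534.5 -378.5]] wh 93 33 axis 68.8 prof [25.0, 32.0, 33.0, 28.0, 19.0, 19.0, 27.0, 33.0, 33.0] 
bolt GRASP [ 376.8 -260.6] jaw 107.9 px [241. 273.] rect c [ 372.  -262.1] mean [[ 374.6 -261.5]] wh 93 33 axis 17.9 prof [26.0, 32.0, 32.0, 24.0, 19.0, 18.0, 28.0, 33.0, 33.0] 
bolt GRASP [ 392.7 -352. ] jaw 134.6 px [310. 291.] rect c [ 389.2 -355.5] mean [[ 393.6 -351.6]] wh 73 24 axis 44.6 prof [0, 8.0, 19.0, 20.0, 19.0, 22.0, 24.0, 21.0, 13.0] 
coupler GRASP [ 366.6 -489.7] jaw 109.6 px [381. 344.] rect c [ 366.6 -489.7] mean [[ 365.9 -487. ]] wh 36 38 axis 19.6 prof [0, 0, 14.0, 33.0, 41.0, 32.0, 16.0, 0, 0] 
clock 7.22 grasp now [ 500.8 -215.3  214.6] jaw 118.4 j6 124.4 -> shift [-7.2, 0.8, 114.6] spin 0.4 w 55.0 F [0.2, -0.1, 0.2]
```

View pics/w4.png

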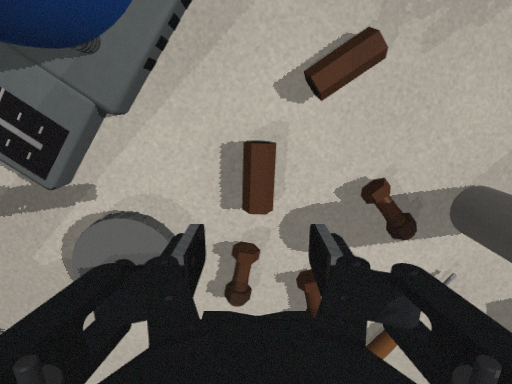

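```bash
python3 - <<'E'
from h import *
go((493.5,-221.7,25),117)
E
python3 -m jog '[[[-3,3,50,1],[-6,6,95,1],[-6,6,135,1],[-6,6,160,1],[-6,6,172,1]]]' && python3 - <<'E'
from h import *
go((493.5,-221.7,25),117)
E
```

```text
clock 7.22 grasp now [ 500.8 -215.3  214.6] jaw 118.4 j6 124.4 -> shift [-9.2, 1.3, 189.6] spin 1.4 w 55.0 F [0.2, -0.1, 0.2]
clock: 7.85
position: [498.2, -223.4, 196.2]
ee_rot: [0.972, 0.237, -0.001, 0.002]
contact_force: [1.0, 0.2, 0.1]
gripper_width: 55.2
clock 7.85 grasp now [ 498.1 -224.1   41.2] jaw 117.4 j6 124.2 -> shift [-2.9, -4.2, 16.2] spin 0.4 w 55.2 F [1.0, 0.2, 0.1]
```

```bash
python3 -m jog '[[[-3,-4,8,0],[-3,-4,14,0],[-3,-4,16,0],[-3,-4,16,0],[-3,-4,16,0]]]' && python3 -m jog '[[[0,0,0,0],[0,0,0,0],[0,0,0,0],[0,0,0,0],[0,0,-5,0]]]' 20 && python3 - <<'E'
from h import *
go((599,35.5,300),117)
E
```

```text
clock: 8.48
position: [493.9, -221.4, 180.7]
ee_rot: [0.972, 0.237, -0.0, 0.002]
contact_force: [0.3, 0.1, 0.4]
gripper_width: 55.2
clock: 9.1
position: [493.4, -221.2, 185.2]
ee_rot: [0.972, 0.237, -0.001, 0.002]
contact_force: [-0.4, -0.0, -3.5]
gripper_width: 34.0
clock 9.1 grasp now [ 493.2 -221.8   30.2] jaw 117.4 j6 124.0 -> shift [211.5, -179.1, -270.9] spin 0.4 w 34.0 F [-0.4, -0.0, -3.5]
```

```bash
python3 -m jog '[[[0,0,-60,0],[0,0,-120,0],[10,-8,-180,0],[35,-30,-230,0],[70,-60,-268,0]]]' && python3 -m jog '[[[35,-30,0,0],[75,-63,0,0],[110,-95,0,0],[138,-117,0,0],[140,-119,0,0]]]' && python3 - <<'E'
from h import *
go((599,35.5,190),117)
E
```

```text
clock: 9.72
position: [527.8, -134.4, 454.8]
ee_rot: [0.972, 0.236, -0.001, 0.001]
contact_force: [2.1, 0.8, -4.2]
gripper_width: 34.0
clock: 10.35
position: [598.2, 37.6, 452.3]
ee_rot: [0.972, 0.237, -0.002, 0.001]
contact_force: [-0.6, -0.9, -4.0]
gripper_width: 33.7
clock 10.35 grasp now [597.6  37.2 297.3] jaw 117.4 j6 98.3 -> shift [0.9, 2.0, 107.3] spin 0.4 w 33.7 F [-0.6, -0.9, -4.0]
```

```bash
python3 -m jog '[[[1,2,45,0],[1,2,80,0],[1,2,98,0],[1,2,106,0],[1,2,107,0]]]' && python3 -m jog '[[[0,0,0,0],[0,0,0,0],[0,0,0,0],[0,0,-30,0],[0,0,-80,0]]]' 50 && python3 - <<'E'
from h import *
go((647,-243,200),62)
E
```

```text
clock: 10.98
position: [599.4, 35.5, 345.1]
ee_rot: [0.972, 0.237, -0.002, 0.001]
contact_force: [-0.1, -0.4, -4.0]
gripper_width: 34.0
clock: 11.6
position: [599.6, 35.8, 424.6]
ee_rot: [0.972, 0.237, -0.005, 0.001]
contact_force: [0.5, 0.6, 0.4]
gripper_width: 50.0
clock 11.6 grasp now [598.3  35.1 269.6] jaw 117.4 j6 98.5 -> shift [-84.0, 269.4, 70.4] spin 55.4 w 50.0 F [0.5, 0.6, 0.4]
```

```bash
python3 -m jog '[[[-15,55,-10,10],[-33,110,-10,20],[-50,165,-5,30],[-67,215,20,40],[-82,262,60,50]]]' 55 && python3 -m jog '[[[-2,4,10,5],[-2,4,10,5],[-2,4,10,5],[-2,4,10,5],[-2,4,10,5]]]' && python3 rw.py w5 && python3 - <<'E'
from h import *
go((647,-243,25),62)
E
```

```text
clock: 12.22
position: [647.1, -236.0, 367.6]
ee_rot: [0.98, -0.199, -0.001, 0.003]
contact_force: [1.5, 0.4, -0.4]
gripper_width: 54.7
clock: 12.85
position: [643.8, -238.2, 358.6]
ee_rot: [0.971, -0.241, 0.0, 0.003]
contact_force: [0.1, -0.5, -1.1]
gripper_width: 55.2
coupler GRASP [ 643.9 -241.6] jaw 62.7 px [257. 169.] rect c [ 643.9 -241.6] mean [[ 645.5 -242.4]] wh 36 83 axis 152.7 prof [35.0, 35.0, 35.0, 35.0, 34.0, 35.0, 35.0, 35.0, 35.0] 
bolt GRASP [ 536.4 -376.2] jaw 157.2 px [408. 198.] rect c [ 534.5 -380.8] mean [[ 535.2 -380. ]] wh 90 33 axis 67.2 prof [27.0, 31.0, 32.0, 24.0, 21.0, 20.0, 27.0, 33.0, 33.0] 
bolt GRASP [ 350.9 -273.9] jaw 104.0 px [378. 346.] rect c [ 355.8 -272.7] mean [[ 354.3 -273. ]] wh 59 23 axis 14.0 prof [0, 10.0, 20.0, 22.0, 23.0, 23.0, 15.0, 4.0, 0] 
clock 12.9 grasp now [ 643.5 -239.2  203.4] jaw 62.1 j6 68.8 -> shift [4.7, 0.6, 178.4] spin 0.1 w 54.8 F [-0.6, -0.2, -0.3]
```

View pics/w5.png

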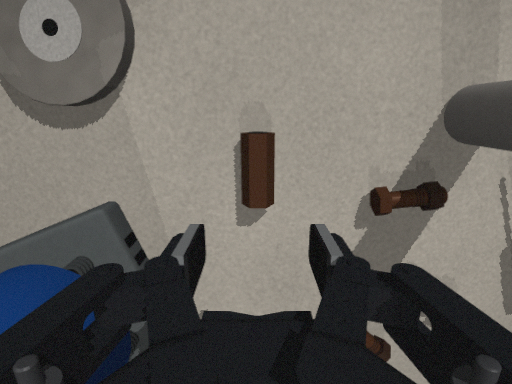

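Coupler centred at pixel (257,169), aligned with the jaws; nothing else near the fingers.

```bash
python3 -m jog '[[[1,1,50,0],[2,1,95,0],[2,1,130,0],[2,1,150,0],[2,1,160,0]]]' && python3 - <<'E'
from h import *
go((645,-242,25),62.5)
E
```

```text
clock: 13.52
position: [644.6, -240.8, 197.1]
ee_rot: [0.971, -0.241, -0.001, 0.003]
contact_force: [-0.2, 0.7, 1.2]
gripper_width: 54.7
clock 13.53 grasp now [ 644.1 -241.7   42.1] jaw 62.2 j6 68.8 -> shift [1.0, -0.3, 17.1] spin -0.3 w 54.7 F [-0.2, 0.7, 1.2]
```

```bash
python3 -m jog '[[[1,0,8,0],[1,0,14,0],[1,0,17,0],[1,0,17,0],[1,0,17,0]]]' && python3 -m jog '[[[0,0,0,0],[0,0,0,0],[0,0,0,0],[0,0,0,0],[0,0,-5,0]]]' 20 && python3 - <<'E'
from h import *
go((599,35.5,300),62)
E
```

```text
clock: 14.15
position: [645.6, -241.4, 180.7]
ee_rot: [0.971, -0.241, -0.001, 0.003]
contact_force: [0.2, -0.5, 0.7]
gripper_width: 54.7
clock: 14.78
position: [644.9, -241.3, 184.2]
ee_rot: [0.971, -0.241, -0.002, 0.003]
contact_force: [0.5, 0.6, -3.6]
gripper_width: 34.2
clock 14.78 grasp now [ 644.1 -242.    29.3] jaw 62.1 j6 68.9 -> shift [-170.3, -222.4, -271.8] spin 0.1 w 34.2 F [0.5, 0.6, -3.6]
```

```bash
python3 -m jog '[[[0,0,-60,0],[0,0,-120,0],[-6,-8,-180,0],[-25,-33,-230,0],[-55,-72,-268,0]]]' && python3 -m jog '[[[-32,-42,-2,0],[-65,-85,-4,0],[-95,-125,-4,0],[-114,-149,-4,0],[-115,-150,-4,0]]]' && python3 - <<'E'
from h import *
go((599,35.5,190),62)
E
```

```text
clock: 15.4
position: [631.0, -150.8, 452.7]
ee_rot: [0.97, -0.242, -0.002, 0.003]
contact_force: [1.0, 0.6, -4.5]
gripper_width: 34.3
clock: 16.02
position: [599.5, 37.6, 454.5]
ee_rot: [0.971, -0.241, -0.004, 0.003]
contact_force: [0.2, -1.0, -4.3]
gripper_width: 34.0
clock 16.02 grasp now [598.2  37.  299.5] jaw 62.1 j6 43.1 -> shift [2.0, 0.1, 109.5] spin 0.1 w 34.0 F [0.2, -1.0, -4.3]
```

```bash
python3 -m jog '[[[2,1,45,0],[2,1,80,0],[2,1,98,0],[2,1,106,0],[2,1,107,0]]]' && python3 -m jog '[[[0,0,0,0],[0,0,0,0],[0,0,0,0],[0,0,-30,0],[0,0,-80,0]]]' 50 && python3 - <<'E'
from h import *
go((536,-376,230),158)
E
```

```text
clock: 16.65
position: [600.0, 34.8, 347.0]
ee_rot: [0.97, -0.241, -0.004, 0.003]
contact_force: [1.2, 0.5, -2.1]
gripper_width: 34.1
clock: 17.27
position: [600.5, 35.2, 426.6]
ee_rot: [0.97, -0.241, -0.006, 0.004]
contact_force: [1.5, 0.6, 0.3]
gripper_width: 50.0
clock 17.27 grasp now [598.4  34.3 271.6] jaw 62.1 j6 43.3 -> shift [137.4, 391.2, 44.7] spin 84.1 w 50.0 F [1.5, 0.6, 0.3]
```

```bash
python3 -m jog '[[[18,55,-5,10],[36,110,-5,20],[54,165,-5,30],[72,215,0,40],[90,265,0,50]]]' 55 && python3 -m jog '[[[15,45,10,10],[30,85,20,20],[47,120,30,30],[47,125,40,34],[47,126,40,34]]]' && python3 rw.py w6 && python3 - <<'E'
from h import *
go((536,-376,25),158)
E
```

```text
clock: 17.9
position: [555.3, -242.7, 429.1]
ee_rot: [0.776, -0.631, -0.003, 0.006]
contact_force: [1.2, -0.3, 0.2]
gripper_width: 54.6
clock: 18.52
position: [440.3, -314.9, 391.1]
ee_rot: [-0.558, 0.83, 0.001, -0.007]
contact_force: [-0.2, 0.3, -0.4]
gripper_width: 55.3
bolt GRASP [ 374.3 -481.7] jaw 73.9 px [245.   5.] rect c [ 369.5 -480.4] mean [[ 378.3 -486.8]] wh 16 76 axis 163.9 prof [1.0, 3.0, 5.0, 7.0, 9.0, 11.0, 13.0, 16.0, 11.0] BORDER
bolt GRASP [ 384.3 -363.6] jaw 131.1 px [284. 110.] rect c [ 380.5 -366.9] mean [[ 379.9 -367.4]] wh 82 33 axis 41.1 prof [20.0, 33.0, 33.0, 20.0, 19.0, 18.0, 19.0, 33.0, 33.0] 
bolt GRASP [ 535.1 -375.1] jaw 157.9 px [160. 150.] rect c [ 533.2 -379.8] mean [[ 533.2 -380.9]] wh 82 33 axis 67.9 prof [19.0, 32.0, 31.0, 20.0, 19.0, 20.0, 28.0, 33.0, 32.0] 
bolt GRASP [ 375.4 -262.2] jaw 107.3 px [321. 187.] rect c [ 370.6 -263.7] mean [[ 370.3 -264. ]] wh 82 33 axis 17.3 prof [21.0, 33.0, 33.0, 21.0, 20.0, 20.0, 21.0, 33.0, 33.0] 
clock 18.57 grasp now [ 439.  -315.7  236.6] jaw 157.8 j6 -4.2 -> shift [17.0, -114.5, 210.7] spin -0.2 w 55.0 F [0.4, -0.2, -0.6]
```

View pics/w6.png

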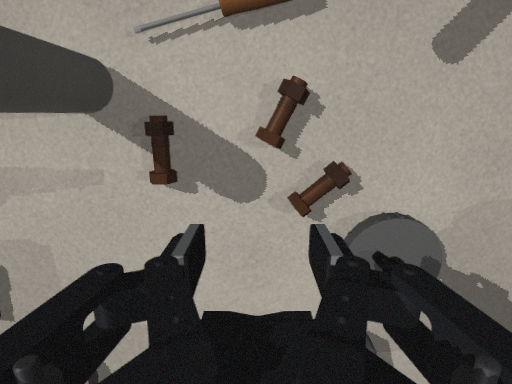

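```bash
python3 -m jog '[[[5,-35,30,0],[10,-75,70,0],[14,-105,115,0],[16,-114,155,0],[16,-114,180,0]]]' && python3 - <<'E'
from h import *
go((535,-375.2,24),158)
E
```

```text
clock: 19.2
position: [539.4, -373.5, 208.3]
ee_rot: [-0.559, 0.829, 0.002, -0.007]
contact_force: [-0.1, -0.1, 0.2]
gripper_width: 55.1
clock 19.2 grasp now [ 537.2 -374.4   53.3] jaw 158.0 j6 -2.1 -> shift [1.3, 1.4, 29.3] spin -0.0 w 55.1 F [-0.1, -0.1, 0.2]
```

```bash
python3 -m jog '[[[1,1,12,0],[1,1,22,0],[1,1,28,0],[1,1,29,0],[1,1,29,0]]]' && python3 -m jog '[[[0,0,0,0],[0,0,0,0],[0,0,0,0],[0,0,0,0],[0,0,-5,0]]]' 5 && python3 - <<'E'
from h import *
go((599,35.5,300),158)
E
```

```text
clock: 19.82
position: [537.9, -374.3, 180.1]
ee_rot: [-0.559, 0.829, 0.001, -0.007]
contact_force: [-1.2, 0.2, 0.2]
gripper_width: 55.3
clock: 20.45
position: [537.2, -373.9, 183.9]
ee_rot: [-0.559, 0.829, 0.002, -0.008]
contact_force: [-0.3, -0.4, -3.8]
gripper_width: 17.6
clock 20.45 grasp now [ 534.8 -374.6   29. ] jaw 157.9 j6 -2.0 -> shift [-401.4, 98.1, -273.8] spin -0.1 w 17.6 F [-0.3, -0.4, -3.8]
```

```bash
python3 -m jog '[[[0,0,-60,0],[0,0,-120,0],[-15,4,-175,0],[-50,12,-220,0],[-95,23,-260,0]]]' && python3 -m jog '[[[-55,13,-8,0],[-110,27,-12,0],[-165,40,-14,0],[-220,54,-14,0],[-270,66,-14,0]]]' && python3 - <<'E'
from h import *
go((599,35.5,300),158)
E
```

```text
clock: 21.08
position: [555.0, -275.5, 443.5]
ee_rot: [-0.558, 0.83, 0.004, -0.008]
contact_force: [1.1, 0.3, -3.0]
gripper_width: 17.6
clock: 21.7
position: [595.7, 1.5, 454.5]
ee_rot: [-0.558, 0.83, 0.005, -0.009]
contact_force: [0.6, -1.3, -3.1]
gripper_width: 17.7
clock 21.7 grasp now [592.5   1.  299.5] jaw 157.8 j6 -37.8 -> shift [-34.3, 7.0, -0.7] spin -0.2 w 17.7 F [0.6, -1.3, -3.1]
```

```bash
python3 -m jog '[[[-20,4,0,0],[-34,7,15,0],[-34,7,60,0],[-34,7,95,0],[-34,7,105,0]]]' && python3 - <<'E'
from h import *
go((599,35.5,195),158)
E
```

```text
clock: 22.32
position: [598.8, 34.1, 345.4]
ee_rot: [-0.557, 0.83, 0.006, -0.013]
contact_force: [-0.1, -0.1, -3.2]
gripper_width: 18.0
clock 22.32 grasp now [594.5  33.4 190.4] jaw 157.7 j6 -40.8 -> shift [-3.6, -3.3, -4.7] spin -0.3 w 18.0 F [-0.1, -0.1, -3.2]
```

```bash
cat >> h.py <<'E'
def tilt(s=None):
    s=s or st(); R=Ro.from_quat(s['ee_rot']).as_matrix(); print('tilt deg x,y', np.degrees(R[:2,2]).round(2))
E
python3 -m jog '[[[-3,-3,-4,0],[-3,-3,-4,0],[-3,-3,-4,0],[-3,-3,-4,0],[-3,-3,-4,0]]]' 45 && python3 - <<'E'
from h import *
tilt()
go((599,35.5,280),158)
E
```

```text
clock: 22.95
position: [602.8, 35.8, 349.8]
ee_rot: [-0.557, 0.83, 0.006, -0.013]
contact_force: [-0.0, 0.5, -0.8]
gripper_width: 44.7
tilt deg x,y [-1.57 -0.24]
clock 22.95 grasp now [598.6  35.1 194.8] jaw 157.7 j6 -40.8 -> shift [0.7, 1.8, -85.2] spin -0.3 w 44.7 F [-0.0, 0.5, -0.8]
```

```bash
python3 -m jog '[[[0,0,-20,0],[0,0,-55,0],[0,0,-95,0],[0,0,-120,0],[0,0,-125,0]]]' 55 && python3 - <<'E'
from h import *
tilt()
E
python3 -m jog '[[[0,0,0,0],[0,0,0,0],[0,0,0,0],[0,0,0,0],[0,0,40,0]]]' 55 && python3 - <<'E'
from h import *
tilt()
go((375,-262,230),107)
E
```

```text
clock: 23.58
position: [606.2, 36.3, 476.8]
ee_rot: [-0.557, 0.83, 0.005, -0.011]
contact_force: [-0.3, -0.7, -1.5]
gripper_width: 55.1
tilt deg x,y [-1.34 -0.18]
clock: 24.2
position: [605.9, 36.2, 439.5]
ee_rot: [-0.557, 0.83, 0.004, -0.007]
contact_force: [0.2, 1.1, -0.6]
gripper_width: 54.7
tilt deg x,y [-0.88 -0.1 ]
clock 24.2 grasp now [603.5  36.  284.6] jaw 157.7 j6 -40.9 -> shift [361.9, 97.8, 58.6] spin 50.7 w 54.7 F [0.2, 1.1, -0.6]
```

```bash
python3 -m jog '[[[50,14,-10,8],[105,28,-15,16],[160,43,-15,24],[215,58,-15,32],[260,70,-15,40]]]' && python3 - <<'E'
from h import *
tilt()
go((375,-262,200),107)
E
```

```text
clock: 24.82
position: [441.2, -179.1, 457.6]
ee_rot: [-0.237, 0.971, 0.001, -0.008]
contact_force: [0.3, 0.2, 0.1]
gripper_width: 54.9
tilt deg x,y [-0.86 -0.11]
clock 24.82 grasp now [ 438.9 -179.4  302.6] jaw 117.4 j6 -60.2 -> shift [93.3, -44.4, 103.8] spin 10.4 w 54.9 F [0.3, 0.2, 0.1]
```

```bash
python3 -m jog '[[[35,-16,30,5],[65,-32,60,10],[85,-42,85,10],[93,-44,100,10],[93,-44,104,10]]]' && python3 rw.py w7 && python3 - <<'E'
from h import *
tilt()
go((375,-262,24),107)
E
```

```text
clock: 25.45
position: [376.8, -261.5, 353.9]
ee_rot: [-0.151, 0.988, 0.001, -0.009]
contact_force: [0.7, -0.4, 0.7]
gripper_width: 55.2
bolt GRASP [ 349.7 -487.6] jaw 83.6 px [58. 92.] rect c [ 354.6 -488.1] mean [[ 349.1 -486.4]] wh 29 101 axis 173.6 prof [29.0, 29.0, 28.0, 29.0, 28.0, 26.0, 25.0, 23.0, 19.0] 
bolt GRASP [ 384.1 -362.8] jaw 130.7 px [161. 154.] rect c [ 380.3 -366.1] mean [[ 379.7 -366.5]] wh 82 33 axis 40.7 prof [21.0, 32.0, 33.0, 20.0, 20.0, 20.0, 20.0, 33.0, 33.0] 
bolt GRASP [ 376.9 -260.9] jaw 107.0 px [256. 174.] rect c [ 372.1 -262.4] mean [[ 371.1 -262.5]] wh 84 33 axis 17.0 prof [19.0, 32.0, 32.0, 20.0, 18.0, 18.0, 29.0, 33.0, 31.0] 
tilt deg x,y [-0.93 -0.09]
clock 25.5 grasp now [ 374.8 -261.5  199.1] jaw 107.4 j6 -58.6 -> shift [-2.9, -1.1, 175.1] spin 0.4 w 54.7 F [0.3, -0.5, -0.3]
```

View pics/w7.png

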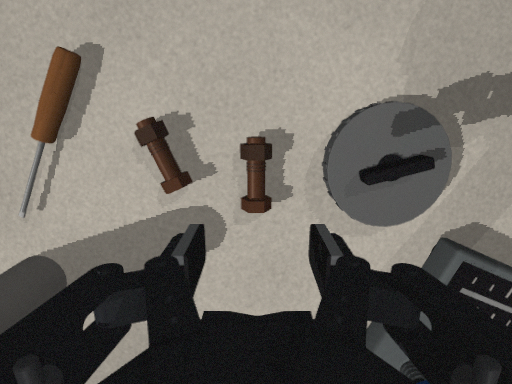

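```bash
python3 -m jog '[[[-1,0,50,0],[-1,0,95,0],[-1,0,130,0],[-1,0,148,0],[-1,0,155,0]]]' 48 && python3 - <<'E'
from h import *
tilt()
go((376.5,-261,24),107)
E
```

```text
clock: 26.12
position: [376.5, -261.0, 198.6]
ee_rot: [-0.152, 0.988, 0.0, -0.008]
contact_force: [-0.0, -0.5, 0.8]
gripper_width: 48.0
tilt deg x,y [-0.96 -0.09]
clock 26.12 grasp now [ 374.  -261.2   43.7] jaw 107.5 j6 -58.8 -> shift [-2.8, -0.6, 19.6] spin 0.5 w 48.0 F [-0.0, -0.5, 0.8]
```

```bash
python3 -m jog '[[[-2,0,8,0],[-3,0,15,0],[-3,0,19,0],[-3,0,20,0],[-3,0,20,0]]]' && python3 -m jog '[[[0,0,0,0],[0,0,0,0],[0,0,0,0],[0,0,0,0],[0,0,-5,0]]]' 5 && python3 - <<'E'
from h import *
tilt()
go((599,35.5,300),107)
E
```

```text
clock: 26.75
position: [379.1, -260.2, 178.8]
ee_rot: [-0.152, 0.988, 0.0, -0.008]
contact_force: [-0.6, 0.0, 0.3]
gripper_width: 47.7
clock: 27.38
position: [378.8, -260.1, 183.5]
ee_rot: [-0.152, 0.988, 0.001, -0.009]
contact_force: [-0.8, 0.2, -1.9]
gripper_width: 17.7
tilt deg x,y [-1.   -0.07]
clock 27.38 grasp now [ 376.1 -260.2   28.5] jaw 107.4 j6 -59.1 -> shift [-296.7, 216.4, -275.7] spin 0.4 w 17.7 F [-0.8, 0.2, -1.9]
```

```bash
python3 -m jog '[[[0,0,-60,0],[0,0,-120,0],[-10,7,-175,0],[-35,25,-220,0],[-72,53,-255,0]]]' && python3 -m jog '[[[-45,33,-8,0],[-90,66,-14,0],[-140,102,-20,0],[-190,138,-20,0],[-220,160,-20,0]]]' && python3 - <<'E'
from h import *
tilt()
go((599,35.5,195),107)
E
```

```text
clock: 28.0
position: [435.6, -187.1, 439.4]
ee_rot: [-0.151, 0.989, 0.001, -0.008]
contact_force: [1.3, -0.9, -2.3]
gripper_width: 17.9
clock: 28.62
position: [599.3, 33.6, 455.3]
ee_rot: [-0.151, 0.988, 0.001, -0.009]
contact_force: [-1.0, -0.2, -1.9]
gripper_width: 17.7
tilt deg x,y [-1.02 -0.03]
clock 28.62 grasp now [596.5  33.6 300.3] jaw 107.4 j6 -91.1 -> shift [-4.7, 0.6, 105.2] spin 0.4 w 17.7 F [-1.0, -0.2, -1.9]
```

```bash
python3 -m jog '[[[-3,1,35,0],[-5,1,70,0],[-5,1,92,0],[-5,1,101,0],[-5,1,104,0]]]' && python3 -m jog '[[[0,0,0,0],[0,0,0,0],[0,0,0,0],[0,0,0,0],[0,0,0,0]]]' 45 && python3 -m jog '[[[0,0,-20,0],[0,0,-55,0],[0,0,-90,0],[0,0,-105,0],[0,0,-105,0]]]' 55 && python3 rw.py w8 && python3 - <<'E'
from h import *
tilt()
go((384,-363,230),131)
E
```

```text
clock: 29.25
position: [601.9, 36.0, 350.9]
ee_rot: [-0.151, 0.988, 0.001, -0.009]
contact_force: [0.3, 0.0, -0.8]
gripper_width: 18.2
clock: 29.88
position: [601.9, 36.1, 351.2]
ee_rot: [-0.151, 0.988, 0.001, -0.009]
contact_force: [1.0, 1.3, 1.2]
gripper_width: 45.0
clock: 30.5
position: [603.7, 36.1, 456.6]
ee_rot: [-0.151, 0.988, 0.001, -0.008]
contact_force: [-0.6, 0.3, -1.1]
gripper_width: 54.7
tilt deg x,y [-1.11 -0.01]
clock 30.55 grasp now [600.6  36.1 300.2] jaw 107.4 j6 -91.2 -> shift [324.7, -316.5, 74.5] spin -23.6 w 55.0 F [1.1, -0.3, -0.8]
```

View pics/w8.png

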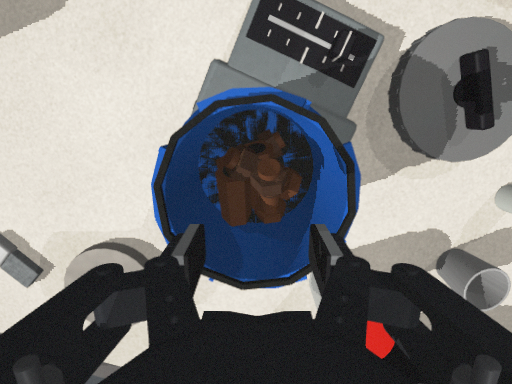

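```bash
python3 -m jog '[[[40,-38,-5,-4],[82,-80,-8,-8],[124,-120,-8,-12],[166,-162,-8,-16],[205,-200,-8,-20]]]' && python3 - <<'E'
from h import *
tilt()
go((384,-363,200),131)
E
```

```text
clock: 31.18
position: [466.5, -217.4, 463.9]
ee_rot: [-0.322, 0.947, 0.004, -0.011]
contact_force: [-0.1, -0.2, -0.6]
gripper_width: 54.9
tilt deg x,y [-1.3   0.05]
clock 31.18 grasp now [ 463.  -217.3  309. ] jaw 127.5 j6 -45.6 -> shift [149.4, -69.0, 110.6] spin -3.5 w 54.9 F [-0.1, -0.2, -0.6]
```

```bash
python3 -m jog '[[[40,-19,25,-3],[85,-40,55,-3],[125,-58,85,-3],[147,-68,105,-3],[149,-69,110,-3]]]' && python3 rw.py w9 && python3 - <<'E'
from h import *
tilt()
go((384,-363,24),131)
E
```

```text
clock: 31.8
position: [386.3, -363.5, 352.2]
ee_rot: [-0.345, 0.939, 0.007, -0.013]
contact_force: [0.8, 0.2, -1.3]
gripper_width: 54.8
bolt GRASP [ 349.7 -489.8] jaw 81.8 px [175.  76.] rect c [ 354.7 -490.5] mean [[ 352.2 -490.4]] wh 26 101 axis 171.8 prof [25.0, 25.0, 26.0, 26.0, 26.0, 25.0, 25.0, 23.0, 23.0] 
bolt GRASP [ 385.6 -362. ] jaw 131.3 px [251. 175.] rect c [ 381.8 -365.3] mean [[ 381.2 -365.9]] wh 83 33 axis 41.3 prof [19.0, 32.0, 32.0, 19.0, 19.0, 18.0, 31.0, 33.0, 31.0] 
tilt deg x,y [-1.58  0.21]
clock 31.85 grasp now [ 382.6 -362.5  197.8] jaw 130.4 j6 -24.4 -> shift [-4.0, -4.8, 173.7] spin -0.6 w 55.0 F [0.8, 0.6, -0.2]
```

View pics/w9.png

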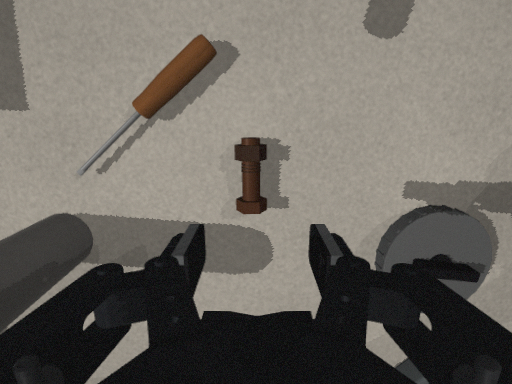

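```bash
python3 -m jog '[[[-1,-2,50,0],[-1,-2,95,0],[-1,-2,130,0],[-1,-2,148,0],[-1,-2,155,0]]]' 52 && python3 - <<'E'
from h import *
tilt()
go((385,-362.3,24),131)
E
```

```text
clock: 32.48
position: [385.1, -362.6, 196.8]
ee_rot: [-0.346, 0.938, 0.007, -0.013]
contact_force: [0.4, -0.1, 0.3]
gripper_width: 51.9
tilt deg x,y [-1.68  0.25]
clock 32.48 grasp now [ 380.6 -361.9   41.9] jaw 130.5 j6 -24.6 -> shift [-3.5, -3.5, 17.7] spin -0.5 w 51.9 F [0.4, -0.1, 0.3]
```

```bash
python3 -m jog '[[[-2,-2,8,0],[-3,-3,14,0],[-3,-3,17,0],[-3,-3,18,0],[-3,-3,18,0]]]' && python3 -m jog '[[[0,0,0,0],[0,0,0,0],[0,0,0,0],[0,0,0,0],[0,0,-5,0]]]' 5 && python3 - <<'E'
from h import *
tilt()
go((599,35.5,300),131)
E
```

```text
clock: 33.1
position: [388.8, -363.0, 178.9]
ee_rot: [-0.346, 0.938, 0.007, -0.013]
contact_force: [-0.5, 0.0, 0.1]
gripper_width: 52.0
clock: 33.72
position: [388.3, -362.5, 183.2]
ee_rot: [-0.346, 0.938, 0.008, -0.013]
contact_force: [-0.6, 0.9, -2.9]
gripper_width: 17.5
tilt deg x,y [-1.77  0.34]
clock 33.73 grasp now [ 383.5 -361.6   28.3] jaw 130.4 j6 -24.8 -> shift [-416.2, 169.3, -275.9] spin -0.6 w 17.5 F [-0.6, 0.9, -2.9]
```

```bash
python3 -m jog '[[[0,0,-60,0],[0,0,-120,0],[-15,6,-175,0],[-50,20,-220,0],[-100,40,-255,0]]]' && python3 -m jog '[[[-55,22,-8,0],[-110,45,-14,0],[-165,67,-20,0],[-215,88,-20,0],[-260,106,-20,0]]]' && python3 - <<'E'
from h import *
tilt()
go((599,35.5,300),131)
E
```

```text
clock: 34.35
position: [445.2, -269.3, 437.4]
ee_rot: [-0.344, 0.939, 0.009, -0.013]
contact_force: [1.4, 0.9, -3.3]
gripper_width: 17.4
clock: 34.98
position: [575.6, -18.3, 453.9]
ee_rot: [-0.344, 0.939, 0.009, -0.015]
contact_force: [-0.2, 0.1, -2.0]
gripper_width: 17.7
tilt deg x,y [-1.93  0.43]
clock 34.98 grasp now [570.4 -17.2 299. ] jaw 130.3 j6 -63.5 -> shift [-55.9, 21.7, -1.6] spin -0.7 w 17.7 F [-0.2, 0.1, -2.0]
```

```bash
python3 -m jog '[[[-35,13,-3,0],[-54,21,-3,0],[-56,22,0,0],[-56,22,35,0],[-56,22,70,0]]]' && python3 - <<'E'
from h import *
tilt()
go((599,35.5,195),131)
E
```

```text
clock: 35.6
position: [600.8, 34.1, 382.4]
ee_rot: [-0.344, 0.939, 0.01, -0.015]
contact_force: [-0.3, 0.5, -2.6]
gripper_width: 17.6
tilt deg x,y [-1.97  0.46]
clock 35.6 grasp now [595.5  35.3 227.5] jaw 130.2 j6 -67.7 -> shift [-3.5, -3.0, 32.4] spin -0.8 w 17.6 F [-0.3, 0.5, -2.6]
```

```bash
python3 -m jog '[[[-3,-2,15,0],[-3,-2,27,0],[-3,-2,31,0],[-3,-2,32,0],[-3,-2,32,0]]]' && python3 -m jog '[[[0,0,0,0],[0,0,0,0],[0,0,0,0],[0,0,0,0],[0,0,0,0]]]' 45 && python3 -m jog '[[[0,0,-20,0],[0,0,-60,0],[0,0,-110,0],[0,0,-140,0],[0,0,-150,0]]]' 55 && python3 rw.py w10 && python3 - <<'E'
from h import *
tilt()
E
```

```text
clock: 36.22
position: [604.0, 34.4, 356.9]
ee_rot: [-0.345, 0.939, 0.008, -0.011]
contact_force: [-5.0, -0.0, 15.0]
gripper_width: 17.8
clock: 36.85
position: [604.6, 34.3, 357.8]
ee_rot: [-0.345, 0.939, 0.007, -0.01]
contact_force: [1.9, -1.4, 5.5]
gripper_width: 45.0
clock: 37.48
position: [607.9, 33.4, 508.3]
ee_rot: [-0.345, 0.939, 0.008, -0.01]
contact_force: [-0.5, 0.7, -0.6]
gripper_width: 55.3
tilt deg x,y [-1.35  0.46]
```

View pics/w10.png

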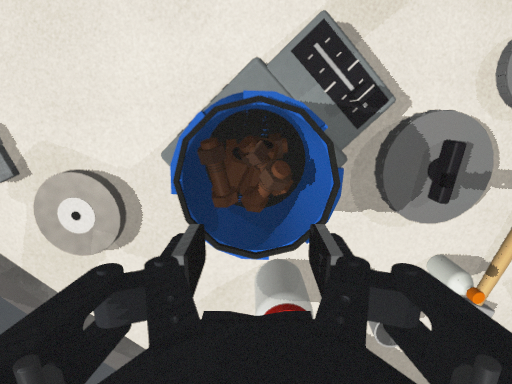

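```bash
python3 - <<'E'
from seg import *
im=cv2.imread('pics/w10.png'); d=np.load('pics/w10.npy'); p=dict(np.load('pics/w10p.npz'))
P=cloud('w',p,d); 
m=np.hypot(P[...,0]-599,P[...,1]-35.5)<68
z=np.where(m,P[...,2],np.nan)
q=P[m]; q=q[q[:,2]<300]; print('n',len(q),'pct z',np.percentile(q[:,2],[1,10,50,90,95,99,99.8]).round(0))
hi=q[(q[:,2]>130)]; print(len(hi), hi[::max(1,len(hi)//12)].round(0))
for n in('scene','side'):
    pp=arm.camera_params(n); i2,d2=arm.get_image(n); cv2.imwrite(f'pics/{n}1.png',i2)
    for o in rusty(i2,cloud(n,pp,d2),n): print(n,o['px'],o['c'],o['wh'])
zoom(im,160,80,350,270,3,'pics/w10z.png')
E
```

```text
n 7721 pct z [ 73.  74. 136. 165. 174. 179. 180.]
4248 [[573.   4. 152.]
 [614. -26. 158.]
 [590.  10. 161.]
 [614. -10. 160.]
 [573.  43. 169.]
 [626.  -7. 154.]
 [588.  40. 175.]
 [580.  56. 179.]
 [581.  68. 172.]
 [596.  62. 173.]
 [614.  59. 154.]
 [642.  49. 132.]]
scene [451.  39.] (-1338, 215) (283, 273)
scene [166. 155.] (360, -482) (17, 93)
scene [487. 235.] (241, 723) (114, 116)
side [164. 112.] (408, 927) (21, 29)
side [130. 117.] (248, 954) (27, 17)
side [135. 130.] (237, 807) (23, 63)
side [135. 150.] (208, 667) (24, 68)
side [410. 270.] (833, -383) (85, 10)
```

View pics/w10z.png

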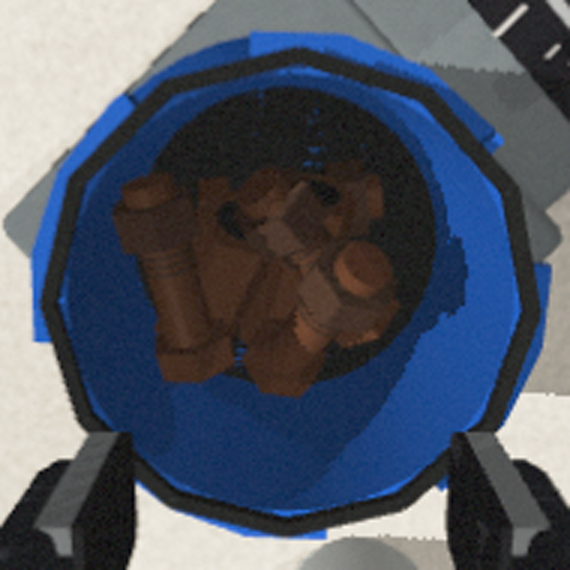

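View pics/scene1.png

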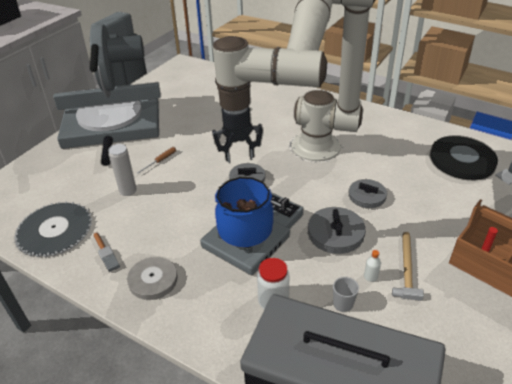

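```bash
python3 - <<'E'
from seg import *
d=np.load('pics/w10.npy'); p=dict(np.load('pics/w10p.npz')); P=cloud('w',p,d)
z=P[80:270,160:350,2]; g=np.clip((z-70)/(190-70)*255,0,255).astype(np.uint8)
cv2.imwrite('pics/w10h.png',cv2.resize(cv2.applyColorMap(g,cv2.COLORMAP_JET),None,fx=3,fy=3,interpolation=0))
for r in range(130,215,6): print(r,[int(P[r,c,2]) if np.isfinite(P[r,c,2]) else 0 for c in range(194,300,7)])
for uv in ((205,150),(220,200),(250,140),(280,170),(250,205)): print(uv,P[uv[1],uv[0]].round(0))
E
```

```text
130 [213, 193, 127, 74, 74, 73, 74, 73, 74, 73, 74, 73, 73, 75, 74, 102]
136 [209, 157, 84, 73, 73, 75, 74, 73, 153, 147, 75, 94, 97, 75, 73, 73]
142 [185, 151, 158, 153, 144, 95, 79, 154, 164, 157, 119, 117, 104, 98, 76, 73]
148 [166, 151, 159, 161, 154, 133, 130, 163, 162, 165, 159, 128, 118, 97, 74, 74]
154 [155, 159, 162, 159, 155, 141, 137, 160, 167, 165, 159, 132, 103, 74, 73, 73]
160 [149, 156, 161, 160, 145, 142, 145, 160, 160, 162, 153, 162, 166, 72, 74, 73]
166 [146, 98, 151, 153, 150, 142, 145, 143, 121, 149, 151, 167, 174, 169, 74, 72]
172 [146, 103, 73, 152, 149, 135, 138, 136, 117, 121, 172, 174, 179, 175, 74, 73]
178 [151, 115, 73, 149, 149, 129, 131, 113, 118, 119, 169, 179, 175, 171, 75, 74]
184 [157, 124, 89, 147, 147, 138, 121, 104, 114, 148, 169, 176, 176, 174, 73, 80]
190 [165, 135, 105, 144, 146, 142, 107, 99, 126, 149, 159, 158, 167, 140, 73, 97]
196 [174, 148, 121, 144, 149, 149, 142, 134, 138, 147, 148, 74, 75, 74, 89, 113]
202 [184, 161, 138, 145, 151, 147, 75, 131, 140, 140, 132, 72, 75, 90, 108, 131]
208 [194, 174, 154, 134, 116, 100, 88, 78, 139, 137, 77, 84, 97, 112, 127, 145]
214 [203, 186, 169, 152, 135, 123, 112, 104, 100, 99, 102, 110, 119, 130, 146, 160]
(205, 150) [617. -23. 160.]
(220, 200) [654.  26. 149.]
(250, 140) [576.   8. 160.]
(280, 170) [579.  52. 177.]
(250, 205) [638.  59. 142.]<stdin>:3: RuntimeWarning: invalid value encountered in cast
```

View pics/w10h.png

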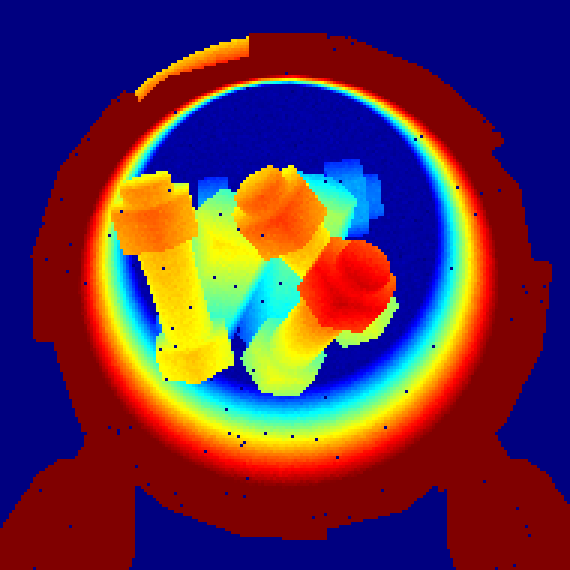

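```bash
cat > topo.py <<'E'
from seg import *
import sys
def topo(tag):
    d=np.load(f'pics/{tag}.npy'); im=cv2.imread(f'pics/{tag}.png'); p=dict(np.load(f'pics/{tag}p.npz')); P=cloud('w',p,d)
    H=np.full((160,160),0.); 
    q=P.reshape(-1,3); q=q[np.isfinite(q[:,0])]
    for dx in (-.5,0,.5):
      for dy in (-.5,0,.5):
        i=np.round(q[:,0]+dx-519).astype(int); j=np.round(q[:,1]+dy+44.5).astype(int)
        k=(i>=0)&(i<160)&(j>=0)&(j<160)
        np.maximum.at(H,(i[k],j[k]),q[k,2])
    # display: up=+x, left=+y
    D=H[::-1,::-1]; g=np.clip((D-70)/120*255,0,255).astype(np.uint8)
    C=cv2.applyColorMap(g,cv2.COLORMAP_JET); C[D==0]=0
    C=cv2.resize(C,None,fx=3.7,fy=3.7,interpolation=0)
    for v in range(0,160,20):
        t=int((159-v)*3.7); cv2.line(C,(0,t),(6,t),(255,255,255),1); cv2.putText(C,str(519+v),(8,t+4),0,.4,(255,255,255),1)
        cv2.line(C,(t,0),(t,6),(255,255,255),1); cv2.putText(C,str(v-44),(t-8,18),0,.4,(255,255,255),1)
    cv2.imwrite(f'pics/{tag}topo.png',C); np.save(f'pics/{tag}H.npy',H)
    m=np.hypot(*(np.mgrid[0:160,0:160]-80))<66
    print('max in bowl',np.sort(H[m])[-10:].round(0), 'pct',np.percentile(H[m],[90,95,98]).round(0))
topo(sys.argv[1])
E
python3 topo.py w10
```

```text
max in bowl [438. 438. 438. 438. 438. 438. 438. 438. 438. 438.] pct [394. 425. 432.]
```

View pics/w10topo.png

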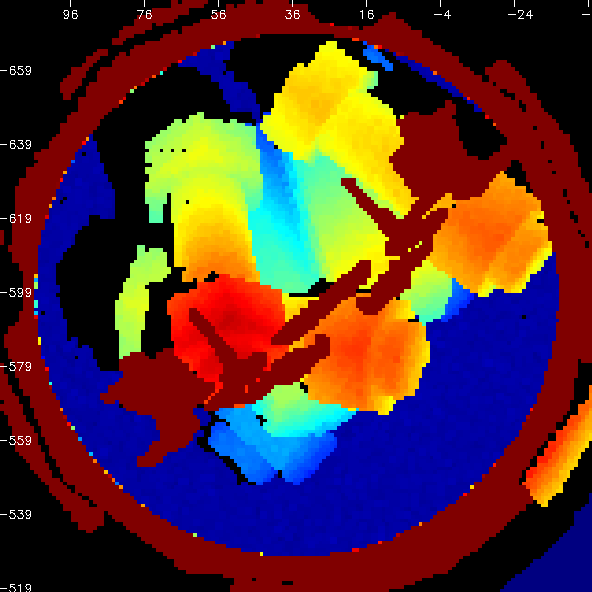

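```bash
python3 - <<'E'
import numpy as np
H=np.load('pics/w10H.npy')
for y in (52,57,62): print(y,[(x,int(H[x-519,int(y+44.5)])) for x in range(570,646,4)])
from h import *
tilt(); go((599,35.5,330),93)
E
python3 -m jog '[[[0,0,-20,9],[0,0,-20,18],[0,0,-20,28],[0,0,-20,37],[0,0,25,37]]]' && python3 - <<'E'
from h import *
tilt(); go((660,35.5,300),93)
E
```

```text
52 [(570, 386), (574, 397), (578, 431), (582, 377), (586, 177), (590, 180), (594, 180), (598, 175), (602, 172), (606, 159), (610, 158), (614, 152), (618, 148), (622, 144), (626, 140), (630, 136), (634, 138), (638, 136), (642, 132)]
57 [(570, 393), (574, 173), (578, 178), (582, 180), (586, 376), (590, 180), (594, 178), (598, 175), (602, 172), (606, 161), (610, 159), (614, 155), (618, 151), (622, 148), (626, 143), (630, 140), (634, 139), (638, 142), (642, 138)]
62 [(570, 391), (574, 392), (578, 175), (582, 173), (586, 176), (590, 361), (594, 371), (598, 171), (602, 168), (606, 161), (610, 156), (614, 153), (618, 149), (622, 147), (626, 144), (630, 141), (634, 140), (638, 143), (642, 139)]
tilt deg x,y [-1.56  0.42]
clock 37.62 grasp now [603.8  34.6 350.9] jaw 130.3 j6 -67.7 -> shift [2.7, 3.3, 21.1] spin 37.3 w 55.0 F [1.0, 0.7, -0.2]
clock: 38.25
position: [607.7, 33.7, 481.4]
ee_rot: [-0.029, 1.0, 0.004, -0.011]
contact_force: [0.2, 0.8, -0.2]
gripper_width: 54.8
tilt deg x,y [-1.32  0.48]
clock 38.25 grasp now [604.1  35.  326.5] jaw 93.3 j6 -104.7 -> shift [-56.4, -2.9, 25.2] spin 0.3 w 54.8 F [0.2, 0.8, -0.2]
```

```bash
python3 -m jog '[[[-25,0,0,0],[-45,0,0,0],[-50,0,0,0],[-50,0,0,0],[-50,0,35,0]]]' && python3 rw.py w11 && python3 topo.py w11 && python3 - <<'E'
from h import *
tilt(); go((604,57,240),93)
E
```

```text
clock: 38.88
position: [656.5, 36.7, 448.0]
ee_rot: [-0.029, 1.0, 0.005, -0.008]
contact_force: [0.1, 0.5, 0.3]
gripper_width: 54.9
max in bowl [377. 377. 378. 378. 378. 378. 378. 378. 378. 378.] pct [176. 335. 371.]
tilt deg x,y [-1.75  0.53]
clock 38.92 grasp now [650.5  38.4 285.2] jaw 93.2 j6 -103.6 -> shift [44.0, 20.7, 46.8] spin 0.2 w 55.0 F [-1.7, 1.0, -6.2]
```

View pics/w11topo.png

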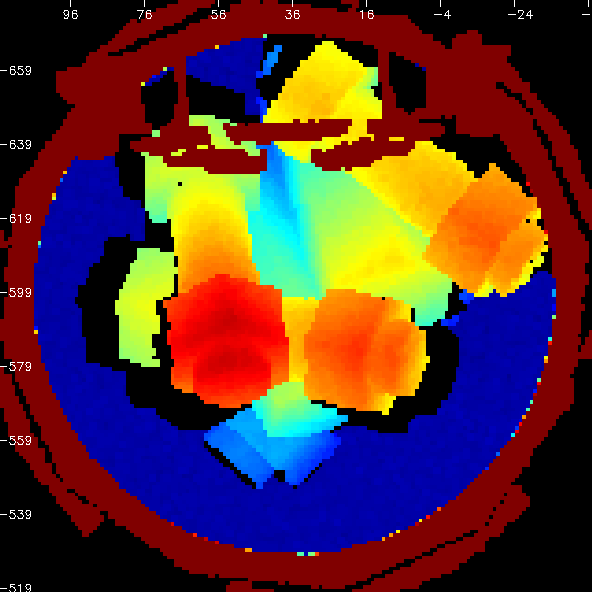

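View pics/w11.png

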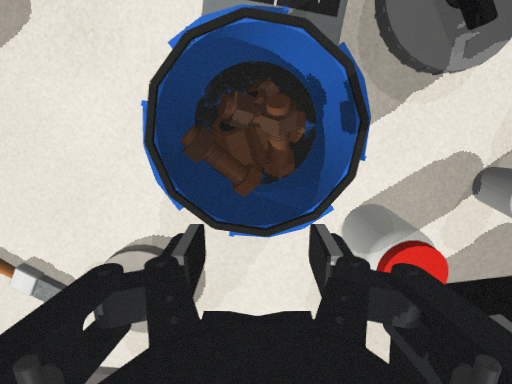

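```bash
python3 -m jog '[[[20,10,10,0],[38,20,10,0],[39,20,10,0],[39,20,10,0],[39,20,10,0]]]' 38 && python3 - <<'E'
from h import *
tilt(); go((609,57,167),94)
E
```

```text
clock: 39.55
position: [615.2, 54.6, 431.7]
ee_rot: [-0.028, 0.999, 0.005, -0.015]
contact_force: [-0.7, 0.1, 0.8]
gripper_width: 37.9
tilt deg x,y [-1.72  0.54]
clock 39.55 grasp now [610.5  56.  276.8] jaw 93.2 j6 -106.3 -> shift [-1.8, -0.1, 109.8] spin -0.8 w 37.9 F [-0.7, 0.1, 0.8]
```

```bash
python3 -m jog '[[[-2,0,30,0],[-2,0,60,0],[-2,0,80,0],[-2,0,92,0],[-2,0,98,0]]]' && python3 - <<'E'
from h import *
tilt(); go((609,57,167),94)
E
```

```text
clock: 40.17
position: [614.7, 55.1, 334.6]
ee_rot: [-0.028, 0.999, 0.005, -0.015]
contact_force: [-3.9, -5.5, 13.9]
gripper_width: 37.7
tilt deg x,y [-1.68  0.47]
clock 40.17 grasp now [610.2  56.4 179.6] jaw 93.2 j6 -106.1 -> shift [0.8, 0.5, 12.7] spin -0.8 w 37.7 F [-3.9, -5.5, 13.9]
```

```bash
python3 -m jog '[[[0,0,-8,0],[-2,-1,-8,0],[-2,-1,-8,0],[-2,-1,-4,0],[-2,-1,4,0]]]' 48 && python3 - <<'E'
from h import *
tilt(); go((611,55.5,167),94)
E
```

```text
clock: 40.8
position: [617.6, 54.5, 335.2]
ee_rot: [-0.03, 0.999, 0.004, -0.011]
contact_force: [-9.9, -1.1, 36.2]
gripper_width: 47.9
tilt deg x,y [-1.29  0.47]
clock 40.8 grasp now [614.1  55.8 180.2] jaw 93.4 j6 -105.9 -> shift [2.9, -0.2, 13.3] spin -0.6 w 47.9 F [-9.9, -1.1, 36.2]
```

```bash
python3 -m jog '[[[0,0,-15,0],[0,0,-30,0],[0,0,-40,0],[0,0,-50,0],[0,0,-50,0]]]' && python3 - <<'E'
from h import *
tilt(); go((611,55.5,167),94)
for n in('side','scene'):
    i,d=arm.get_image(n); cv2.imwrite(f'pics/{n}2.png',i)
i=cv2.imread('pics/side2.png'); zoom(i,200,60,380,240,4,'pics/side2z.png')
E
python3 rw.py w12; python3 topo.py w12
```

```text
clock: 41.42
position: [618.9, 54.2, 385.8]
ee_rot: [-0.03, 0.999, 0.005, -0.011]
contact_force: [0.9, 1.0, -0.6]
gripper_width: 48.0
tilt deg x,y [-1.23  0.48]
clock 41.42 grasp now [615.6  55.5 230.8] jaw 93.4 j6 -105.9 -> shift [3.2, -0.3, 63.9] spin -0.6 w 48.0 F [0.9, 1.0, -0.6]
max in bowl [314. 314. 314. 314. 314. 314. 314. 314. 314. 314.] pct [258. 296. 308.]
```

View pics/side2z.png

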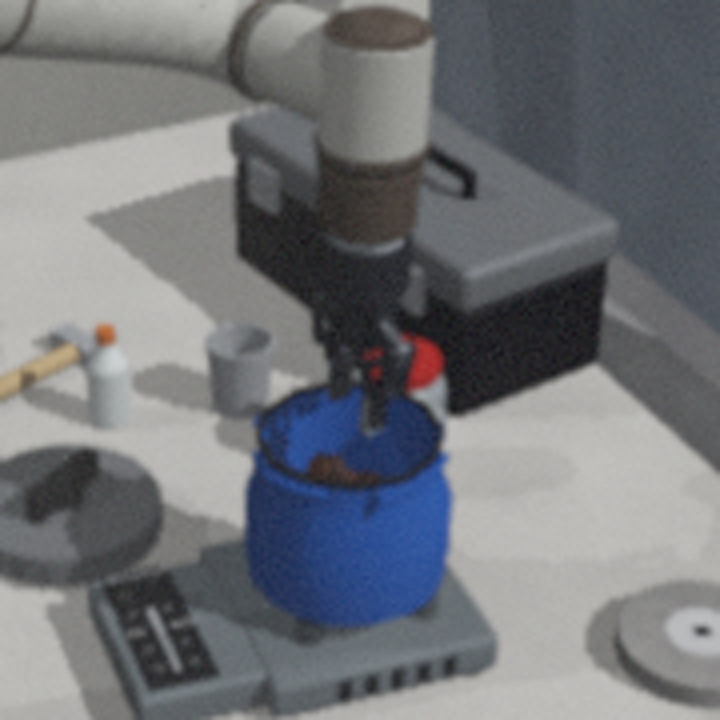

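View pics/w12.png

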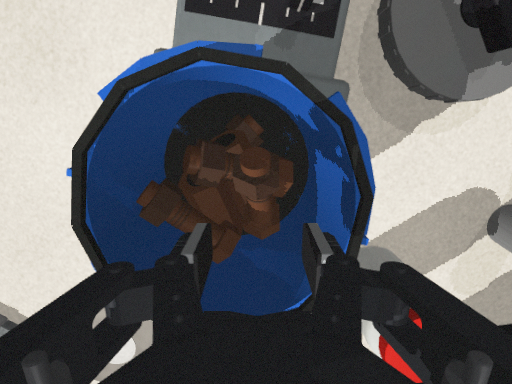

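View pics/w12topo.png

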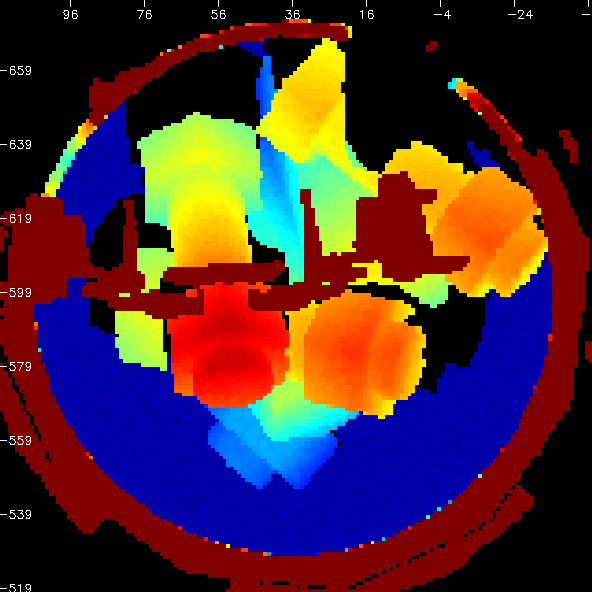

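```bash
python3 - <<'E'
from seg import *
d=np.load('pics/w12.npy'); p=dict(np.load('pics/w12p.npz')); P=cloud('w',p,d)
s=st(); R=Ro.from_quat(s['ee_rot']).as_matrix(); T=(P.reshape(-1,3)-s['position'])@R
T=T[np.isfinite(T[:,0])&(d.ravel()>0)]
g=T[(np.abs(T[:,0])<60)&(T[:,2]<175)&(T[:,2]>0)&(np.abs(T[:,1])<130)]
for z in range(20,175,10):
    k=g[(g[:,2]>=z)&(g[:,2]<z+10)]
    if len(k): print(z,len(k),'y',k[:,1].min().round(),k[:,1].max().round(),'x',k[:,0].min().round(),k[:,0].max().round(), 'inner +',np.min(k[k[:,1]>0,1],initial=999).round())
E
```

```text
70 8291 y -58.0 57.0 x 7.0 23.0 inner + 0.0
80 11666 y -65.0 65.0 x -4.0 22.0 inner + 0.0
90 11202 y -64.0 64.0 x -12.0 19.0 inner + 0.0
100 5029 y -61.0 62.0 x -12.0 19.0 inner + 2.0
110 6840 y -58.0 59.0 x -12.0 17.0 inner + 21.0
120 1849 y -57.0 56.0 x -11.0 15.0 inner + 24.0
130 1079 y -41.0 41.0 x -10.0 14.0 inner + 24.0
140 871 y -37.0 38.0 x -10.0 13.0 inner + 24.0
150 764 y -37.0 38.0 x -10.0 13.0 inner + 24.0
160 1437 y -98.0 57.0 x -49.0 59.0 inner + 24.0
170 3353 y -98.0 60.0 x -47.0 60.0 inner + 14.0
```

```bash
python3 - <<'E'
from seg import *
Rt=np.array([[0,-.966,-.258],[1,0,0],[0,-.258,.966]]); ct=np.array([64.06,.19,31.5])
for tag in ('w1','w8','w12','w3'):
    d=np.load(f'pics/{tag}.npy'); p=dict(np.load(f'pics/{tag}p.npz')); 
    v,u=np.mgrid[0:384,0:512]; n=cv2.undistortPoints(np.c_[u.ravel(),v.ravel()].astype(float).reshape(-1,1,2),p['mtx'],np.array([p['k1'],0,0,0,0.]))[:,0]
    T=(np.c_[n,np.ones(len(n))]*d.ravel()[:,None])@Rt.T+ct
    T=T[d.ravel()>0]; g=T[(np.abs(T[:,0])<40)&(T[:,2]<165)&(np.abs(T[:,1])<130)]
    print(tag,[(z,g[(g[:,2]>=z)&(g[:,2]<z+10),1].max().round()) for z in range(70,165,10) if ((g[:,2]>=z)&(g[:,2]<z+10)).sum()])
E
```

```text
w1 [(70, np.float64(59.0)), (80, np.float64(66.0)), (90, np.float64(74.0)), (100, np.float64(75.0)), (110, np.float64(75.0)), (120, np.float64(56.0)), (130, np.float64(57.0)), (140, np.float64(57.0)), (150, np.float64(56.0)), (160, np.float64(43.0))]
w8 [(70, np.float64(57.0)), (80, np.float64(65.0)), (90, np.float64(65.0)), (100, np.float64(63.0)), (110, np.float64(61.0)), (120, np.float64(59.0)), (130, np.float64(41.0)), (140, np.float64(42.0)), (150, np.float64(42.0)), (160, np.float64(40.0))]
w12 [(70, np.float64(57.0)), (80, np.float64(65.0)), (90, np.float64(64.0)), (100, np.float64(62.0)), (110, np.float64(59.0)), (120, np.float64(56.0)), (130, np.float64(42.0)), (140, np.float64(38.0)), (150, np.float64(38.0)), (160, np.float64(37.0))]
w3 [(70, np.float64(57.0)), (80, np.float64(64.0)), (90, np.float64(61.0)), (100, np.float64(56.0)), (110, np.float64(49.0)), (120, np.float64(44.0)), (130, np.float64(31.0)), (140, np.float64(23.0)), (150, np.float64(23.0)), (160, np.float64(23.0))]
```

```bash
python3 -m jog '[[[-3,1,-5,0],[-6,1,-5,0],[-6,1,-5,0],[-6,1,-5,0],[-6,1,15,0]]]' 0 && python3 - <<'E'
from h import *
tilt(); go((622,56,182),94)
E
```

```text
clock: 42.2
position: [624.5, 55.7, 370.8]
ee_rot: [-0.03, 0.999, 0.005, -0.01]
contact_force: [0.2, 0.4, 0.2]
gripper_width: 0.2
tilt deg x,y [-1.13  0.5 ]
clock 42.2 grasp now [621.5  57.  215.9] jaw 93.4 j6 -105.9 -> shift [-1.1, -1.4, 33.9] spin -0.6 w 0.2 F [0.2, 0.4, 0.2]
```

```bash
python3 -m jog '[[[-1,-1,10,0],[-1,-1,20,0],[-1,-1,28,0],[-1,-1,33,0],[-1,-1,34,0]]]' && python3 - <<'E'
from h import *
tilt(); go((600,56,182),94)
E
```

```text
clock: 42.82
position: [624.9, 55.0, 336.6]
ee_rot: [-0.03, 0.999, 0.005, -0.01]
contact_force: [0.0, -0.6, 0.2]
gripper_width: 0.1
tilt deg x,y [-1.15  0.5 ]
clock 42.83 grasp now [621.8  56.3 181.6] jaw 93.4 j6 -105.7 -> shift [21.8, 1.0, 0.0] spin -0.6 w 0.1 F [0.0, -0.6, 0.2]
```

No contact yet; now push the leaning bolt's nut towards -x gently.

```bash
python3 -m jog '[[[6,0,0,0],[12,0,0,0],[18,0,0,0],[22,0,0,0],[22,0,0,0]]]' && python3 - <<'E'
from h import *
go((588,56,182),94)
E
```

```text
clock: 43.45
position: [603.0, 54.0, 338.1]
ee_rot: [-0.03, 0.999, 0.005, -0.009]
contact_force: [1.5, 2.1, 4.2]
gripper_width: 0.5
clock 43.45 grasp now [600.3  55.4 183.2] jaw 93.5 j6 -106.3 -> shift [12.2, 1.3, 1.4] spin -0.5 w 0.5 F [1.5, 2.1, 4.2]
```

```bash
python3 -m jog '[[[6,0,1,0],[12,0,1,0],[18,0,1,0],[22,0,1,0],[22,0,1,0]]]' && python3 - <<'E'
from h import *
go((588,56,182),94)
E
python3 -m jog '[[[0,0,-20,0],[0,0,-50,0],[-15,0,-80,0],[-35,0,-95,0],[-40,0,-95,0]]]' && python3 rw.py w13 && python3 topo.py w13
```

```text
clock: 44.08
position: [580.7, 52.6, 337.4]
ee_rot: [-0.03, 0.999, 0.005, -0.009]
contact_force: [0.1, 1.3, 0.5]
gripper_width: -0.3
clock 44.08 grasp now [577.8  54.  182.4] jaw 93.5 j6 -106.9 -> shift [-10.3, 1.4, 0.2] spin -0.5 w -0.3 F [0.1, 1.3, 0.5]
clock: 44.7
position: [623.0, 53.8, 432.2]
ee_rot: [-0.03, 1.0, 0.005, -0.009]
contact_force: [0.3, 0.4, -0.7]
gripper_width: 0.6
max in bowl [362. 362. 362. 362. 362. 362. 362. 362. 362. 362.] pct [317. 348. 355.]
```

View pics/w13topo.png

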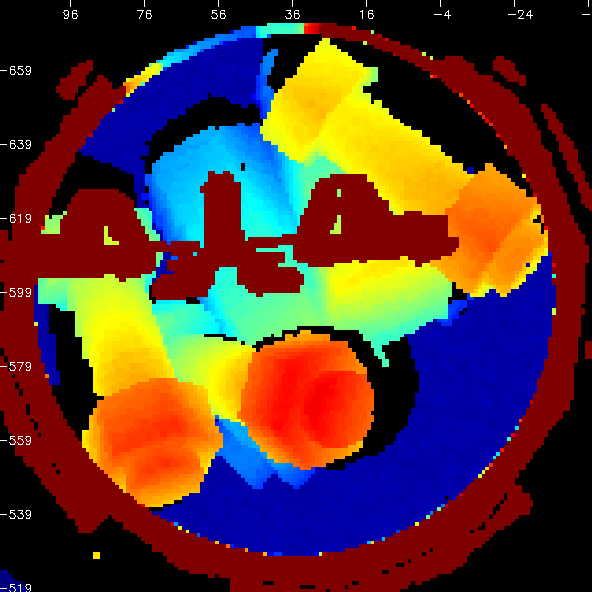

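```bash
python3 - <<'E'
import numpy as np
H=np.load('pics/w13H.npy')
for (x0,x1,y0,y1) in ((540,590,10,52),(540,590,55,95),(595,640,-40,0)):
    h=H[x0-519:x1-519,int(y0+44.5):int(y1+44.5)]; h=np.where(h<200,h,0); i=np.unravel_index(h.argmax(),h.shape); print(h.max(),i[0]+x0,i[1]+y0,np.sort(h.ravel())[-30])
for y in (20,25,30,35): print(y,[(x,int(H[x-519,int(y+44.5)])) for x in range(545,600,4)])
E
```

```text
176.65601632467138 568 31 175.69357922703884
197.18924658190267 557 93 169.3546796072233
199.5311367951866 624 -30 164.9494985230422
20 [(545, 76), (549, 74), (553, 74), (557, 155), (561, 166), (565, 167), (569, 166), (573, 169), (577, 169), (581, 161), (585, 0), (589, 0), (593, 134), (597, 140)]
25 [(545, 74), (549, 73), (553, 0), (557, 159), (561, 170), (565, 170), (569, 172), (573, 173), (577, 173), (581, 165), (585, 165), (589, 0), (593, 135), (597, 140)]
30 [(545, 74), (549, 74), (553, 163), (557, 164), (561, 173), (565, 176), (569, 176), (573, 175), (577, 170), (581, 169), (585, 164), (589, 0), (593, 129), (597, 127)]
35 [(545, 74), (549, 92), (553, 163), (557, 169), (561, 169), (565, 170), (569, 172), (573, 172), (577, 173), (581, 173), (585, 163), (589, 0), (593, 129), (597, 129)]
```

View pics/w13.png

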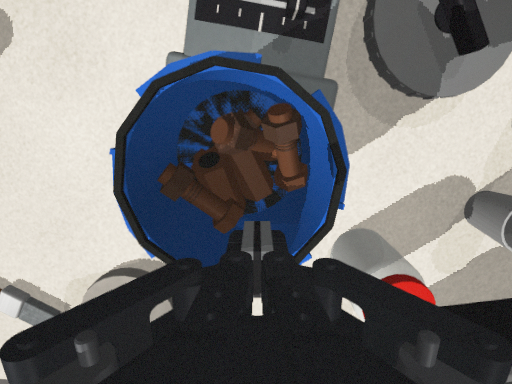

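```bash
python3 - <<'E'
from h import *
go((589,56,215),94)
E
python3 -m jog '[[[10,2,20,0],[22,3,40,0],[30,3,55,0],[31,3,62,0],[31,3,62,0]]]' && python3 - <<'E'
from h import *
tilt(); go((589,56,179),94)
E
```

```text
clock 44.75 grasp now [619.8  55.2 275.8] jaw 93.4 j6 -105.9 -> shift [29.5, 2.0, 61.4] spin -0.6 w -0.2 F [0.0, 0.6, -0.2]
clock: 45.38
position: [590.3, 55.4, 368.6]
ee_rot: [-0.03, 0.999, 0.004, -0.011]
contact_force: [-0.6, 0.4, -0.0]
gripper_width: -0.2
tilt deg x,y [-1.24  0.44]
clock 45.38 grasp now [587.   56.6 213.6] jaw 93.4 j6 -106.9 -> shift [-2.7, -1.0, 34.6] spin -0.6 w -0.2 F [-0.6, 0.4, -0.0]
```

```bash
python3 -m jog '[[[-2,-1,12,0],[-2,-1,23,0],[-2,-1,30,0],[-2,-1,34,0],[-2,-1,34,0]]]' && python3 - <<'E'
from h import *
tilt(); go((555,10,179),94)
E
```

```text
clock: 46.0
position: [591.7, 54.8, 334.3]
ee_rot: [-0.03, 0.999, 0.004, -0.011]
contact_force: [0.5, -0.4, -0.3]
gripper_width: -0.1
tilt deg x,y [-1.26  0.43]
clock 46.0 grasp now [588.2  55.9 179.3] jaw 93.4 j6 -106.8 -> shift [35.9, -43.9, 0.7] spin -0.6 w -0.1 F [0.5, -0.4, -0.3]
```

```bash
python3 -m jog '[[[7,-9,0,0],[14,-18,0,0],[21,-27,0,0],[28,-36,0,0],[32,-42,0,0]]]' && python3 - <<'E'
from h import *
go((555,10,179),94)
E
python3 -m jog '[[[0,0,-20,0],[0,0,-50,0],[-20,0,-80,0],[-50,0,-95,0],[-60,0,-95,0]]]' && python3 rw.py w14 && python3 topo.py w14
```

```text
clock: 46.62
position: [564.0, 12.3, 336.7]
ee_rot: [-0.031, 0.999, 0.006, -0.005]
contact_force: [9.5, 15.7, 3.2]
gripper_width: 0.2
clock 46.62 grasp now [562.4  14.3 181.7] jaw 93.5 j6 -103.4 -> shift [7.6, -3.8, 2.7] spin -0.5 w 0.2 F [9.5, 15.7, 3.2]
clock: 47.25
position: [625.3, 14.0, 431.7]
ee_rot: [-0.03, 1.0, 0.006, -0.005]
contact_force: [-0.8, -0.4, -1.0]
gripper_width: 0.2
bolt GRASP [ 833.3 -360.1] jaw 151.2 px [ 10. 285.] rect c [ 835.7 -355.8] mean [[ 835.2 -355.7]] wh 39 14 axis 61.2 prof [0, 0, 14.0, 14.0, 13.0, 13.0, 11.0, 0, 0] BORDER
max in bowl [361. 361. 361. 361. 361. 361. 361. 361. 361. 361.] pct [315. 347. 355.]
```

View pics/w14topo.png

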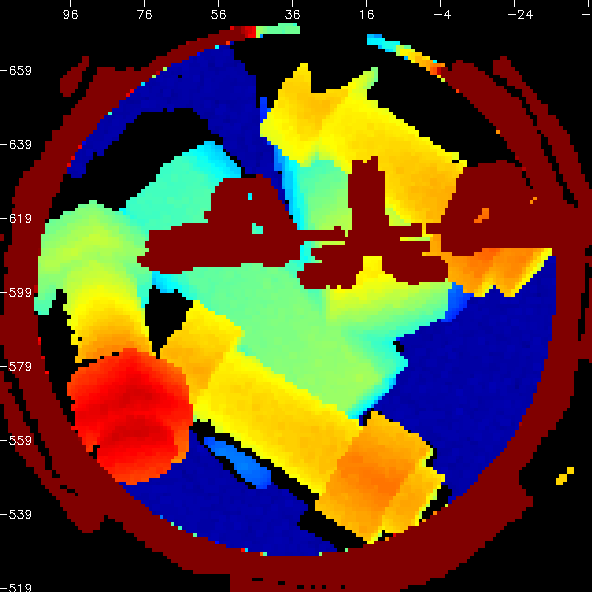

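```bash
python3 - <<'E'
import numpy as np
H=np.load('pics/w14H.npy')
for y in (66,70,74,78,82,86,90): print(y,[(x,int(H[x-519,int(y+44.5)])) for x in range(545,624,5)])
for (x0,x1,y0,y1) in ((535,575,-5,30),(580,605,50,70),(590,640,-40,0)):
    h=H[x0-519:x1-519,int(y0+44.5):int(y1+44.5)]; h=h[h<190]; print(np.sort(h)[-5])
E
python3 -c "
import sys; sys.path.insert(0,'.')
from h import *
im=cv2.imread('pics/w14.png'); zoom(im,90,40,370,270,2.8,'pics/w14z.png')"
```

```text
66 [(545, 75), (550, 73), (555, 161), (560, 165), (565, 169), (570, 173), (575, 165), (580, 153), (585, 151), (590, 149), (595, 0), (600, 119), (605, 123), (610, 352), (615, 351), (620, 123)]
70 [(545, 74), (550, 75), (555, 171), (560, 175), (565, 171), (570, 176), (575, 170), (580, 162), (585, 152), (590, 0), (595, 0), (600, 112), (605, 350), (610, 352), (615, 352), (620, 124)]
74 [(545, 75), (550, 168), (555, 171), (560, 178), (565, 177), (570, 177), (575, 174), (580, 167), (585, 0), (590, 0), (595, 0), (600, 0), (605, 112), (610, 351), (615, 352), (620, 122)]
78 [(545, 75), (550, 168), (555, 173), (560, 178), (565, 179), (570, 177), (575, 177), (580, 172), (585, 157), (590, 149), (595, 140), (600, 121), (605, 128), (610, 133), (615, 128), (620, 122)]
82 [(545, 212), (550, 168), (555, 174), (560, 179), (565, 177), (570, 180), (575, 177), (580, 173), (585, 159), (590, 153), (595, 146), (600, 141), (605, 135), (610, 133), (615, 132), (620, 125)]
86 [(545, 215), (550, 194), (555, 175), (560, 179), (565, 176), (570, 178), (575, 174), (580, 171), (585, 158), (590, 154), (595, 149), (600, 142), (605, 137), (610, 135), (615, 135), (620, 129)]
90 [(545, 215), (550, 214), (555, 0), (560, 171), (565, 177), (570, 175), (575, 171), (580, 167), (585, 156), (590, 151), (595, 147), (600, 143), (605, 138), (610, 134), (615, 138), (620, 133)]
161.66706762732022
154.2796278286887
163.42788378497573
```

View pics/w14z.png

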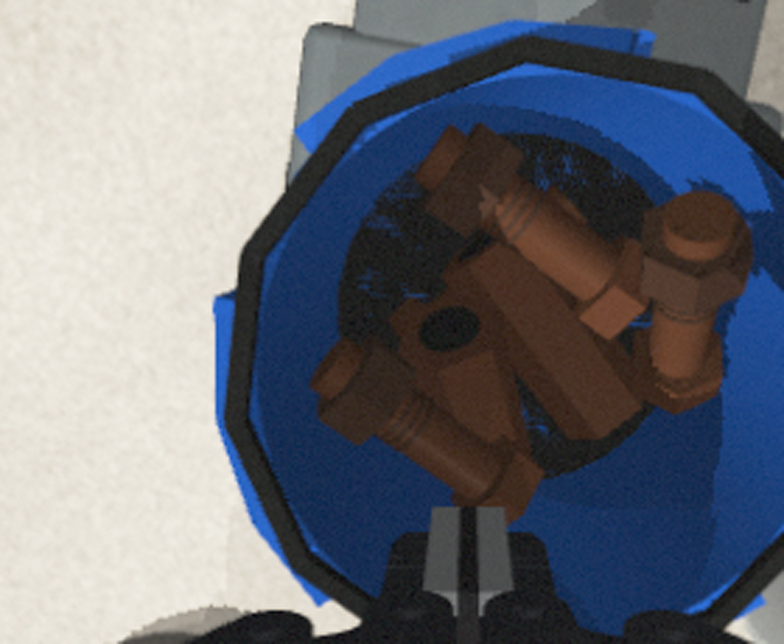

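```bash
python3 - <<'E'
from h import *
tilt(); go((572,76,215),36)
E
python3 -m jog '[[[0,0,0,10],[0,0,0,20],[0,0,0,30],[0,0,0,40],[0,0,0,50]]]' && python3 - <<'E'
from h import *
tilt(); go((572,76,215),36)
E
```

```text
tilt deg x,y [-0.66  0.69]
clock 47.3 grasp now [623.8  16.  275.2] jaw 93.5 j6 -102.2 -> shift [47.5, 62.2, 61.5] spin 57.5 w 0.0 F [1.7, -0.0, -0.6]
clock: 47.92
position: [624.4, 13.6, 428.6]
ee_rot: [0.398, 0.917, 0.002, -0.009]
contact_force: [0.1, 0.6, 0.4]
gripper_width: -0.1
tilt deg x,y [-0.9   0.65]
clock 47.92 grasp now [622.   15.4 273.6] jaw 43.1 j6 -152.5 -> shift [77.3, 5.1, 60.1] spin 7.1 w -0.1 F [0.1, 0.6, 0.4]
```

```bash
python3 -m jog '[[[25,2,5,4],[55,3,15,7],[75,5,30,7],[77,5,48,7],[77,5,58,7]]]' && python3 - <<'E'
from h import *
tilt(); go((572,76,190),36)
E
```

```text
clock: 48.55
position: [573.1, 73.6, 370.1]
ee_rot: [0.453, 0.891, -0.0, -0.011]
contact_force: [0.1, -0.1, 0.6]
gripper_width: -0.2
tilt deg x,y [-1.14  0.58]
clock 48.55 grasp now [570.1  75.1 215.2] jaw 36.1 j6 -166.5 -> shift [-0.9, 2.3, 25.1] spin 0.1 w -0.2 F [0.1, -0.1, 0.6]
```

```bash
python3 -m jog '[[[-1,1,8,0],[-1,1,14,0],[-1,1,19,0],[-1,1,22,0],[-1,1,25,0]]]' && python3 - <<'E'
from h import *
tilt(); go((572,76,186),36)
E
```

```text
clock: 49.18
position: [574.5, 73.2, 347.8]
ee_rot: [0.453, 0.892, 0.0, -0.01]
contact_force: [-3.3, -1.6, 13.0]
gripper_width: 0.4
tilt deg x,y [-0.96  0.52]
clock 49.17 grasp now [571.9  74.6 192.8] jaw 36.2 j6 -166.4 -> shift [0.9, 0.9, 6.8] spin 0.2 w 0.4 F [-3.3, -1.6, 13.0]
```

```bash
python3 -m jog '[[[0,0,3,0],[0,0,6,0],[0,0,9,0],[0,0,11,0],[0,0,12,0]]]' && python3 - <<'E'
from h import *
tilt(); go((572,76,186),36)
E
```

```text
clock: 49.8
position: [574.7, 72.1, 341.1]
ee_rot: [0.452, 0.892, 0.0, -0.007]
contact_force: [-5.7, -5.2, 20.0]
gripper_width: 0.4
tilt deg x,y [-0.71  0.36]
clock 49.8 grasp now [572.8  73.1 186.2] jaw 36.3 j6 -166.4 -> shift [2.8, 1.0, 0.2] spin 0.3 w 0.4 F [-5.7, -5.2, 20.0]
```

```bash
python3 -m jog '[[[1,0,3,0],[1,0,5,0],[1,0,7,0],[1,0,9,0],[1,0,10,0]]]' && python3 - <<'E'
from h import *
tilt(); go((572,76,181),36)
E
```

```text
clock: 50.42
position: [575.1, 71.8, 336.6]
ee_rot: [0.451, 0.892, 0.001, -0.003]
contact_force: [-1.7, -6.2, 15.8]
gripper_width: 0.1
tilt deg x,y [-0.28  0.23]
clock 50.42 grasp now [574.4  72.4 181.6] jaw 36.3 j6 -166.5 -> shift [4.3, 0.2, 0.6] spin 0.3 w 0.1 F [-1.7, -6.2, 15.8]
```

Raise and look again.

```bash
python3 -m jog '[[[0,0,-20,0],[0,0,-50,0],[-15,0,-80,0],[-40,0,-100,0],[-50,0,-105,0]]]' && python3 rw.py w15 && python3 topo.py w15
```

```text
clock: 51.05
position: [605.9, 30.3, 442.7]
ee_rot: [0.452, 0.892, 0.002, -0.002]
contact_force: [0.0, 0.4, -0.5]
gripper_width: -0.3
max in bowl [372. 372. 372. 372. 372. 372. 372. 372. 372. 372.] pct [340. 361. 366.]
```

View pics/w15topo.png

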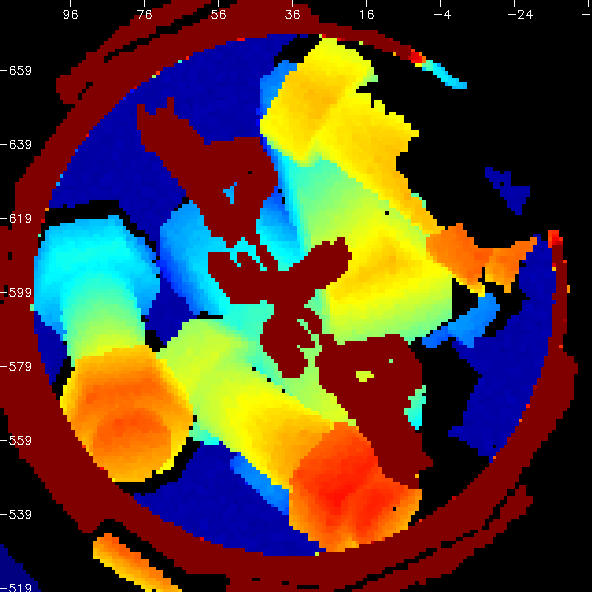

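View pics/w15.png

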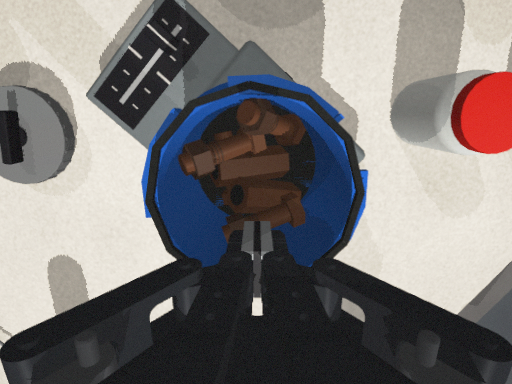

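```bash
cat > mx.py <<'E'
import numpy as np,sys
H=np.load(f'pics/{sys.argv[1]}H.npy')
i,j=np.mgrid[0:160,0:160]; m=(np.hypot(i-80,j-80)<66)&(H<195)&(H>160)
for t in (165,168,171,174,177):
    k=m&(H>t); print(t,k.sum(), (i[k].mean()+519).round() if k.any() else '', (j[k].mean()-44.5).round() if k.any() else '')
a=m&(j-44.5>50); b=m&(j-44.5<=50)&(i<70); c=m&(j-44.5<=50)&(i>=70)
for n,q in zip(('E','flat','rest'),(a,b,c)): print(n,np.sort(H[q])[-20:][::5].round(0) if q.any() else '')
E
python3 mx.py w15; python3 -c "
import sys; sys.path.insert(0,'.')
from h import *
tilt(); go((599,35.5,300),36)"
```

```text
165 518 548.0 23.0
168 311 546.0 20.0
171 76 546.0 22.0
174 0  
177 0  
E [165. 165. 165. 166.]
flat [172. 173. 173. 173.]
rest [163. 164. 164. 164.]
tilt deg x,y [-0.17  0.26]
clock 51.1 grasp now [605.7  30.6 287. ] jaw 36.3 j6 -161.7 -> shift [8.0, -2.5, -12.9] spin 0.3 w 0.1 F [1.0, 0.0, 0.4]
```

```bash
python3 -m jog '[[[4,-1,0,-10],[8,-2,0,-20],[8,-2,0,-30],[8,-2,0,-40],[8,-2,0,-50]]]' && python3 - <<'E'
from h import *
tilt(); go((553,20,215),105)
E
```

```text
clock: 51.72
position: [599.4, 35.6, 440.5]
ee_rot: [0.03, 1.0, 0.002, -0.003]
contact_force: [-0.5, 0.2, 0.3]
gripper_width: 0.2
tilt deg x,y [-0.32  0.25]
clock 51.73 grasp now [598.5  36.3 285.5] jaw 86.6 j6 -112.1 -> shift [44.0, -19.3, 70.6] spin -18.4 w 0.2 F [-0.5, 0.2, 0.3]
```

```bash
python3 -m jog '[[[20,-9,10,-10],[40,-18,25,-18],[44,-19,45,-18],[44,-19,62,-18],[44,-19,70,-18]]]' && python3 - <<'E'
from h import *
tilt(); go((553,20,190),105)
E
python3 -m jog '[[[0,0,8,0],[0,0,14,0],[0,0,19,0],[0,0,22,0],[0,0,24,0]]]' && python3 - <<'E'
from h import *
tilt(); go((553,20,186),105)
E
```

```text
clock: 52.35
position: [553.2, 19.8, 368.6]
ee_rot: [-0.127, 0.992, 0.002, -0.004]
contact_force: [0.1, -0.3, -0.3]
gripper_width: 0.1
tilt deg x,y [-0.53  0.22]
clock 52.35 grasp now [551.8  20.4 213.6] jaw 104.6 j6 -93.9 -> shift [-1.3, -0.8, 23.6] spin -0.4 w 0.1 F [0.1, -0.3, -0.3]
clock: 52.98
position: [553.0, 19.8, 345.3]
ee_rot: [-0.127, 0.992, 0.002, -0.004]
contact_force: [-2.5, 0.1, 6.2]
gripper_width: 0.3
tilt deg x,y [-0.53  0.19]
clock 52.98 grasp now [551.5  20.3 190.3] jaw 104.6 j6 -93.9 -> shift [-1.4, -0.7, 4.3] spin -0.4 w 0.3 F [-2.5, 0.1, 6.2]
```

```bash
python3 -m jog '[[[0,0,3,0],[0,0,5,0],[0,0,7,0],[0,0,9,0],[0,0,11,0]]]' && python3 - <<'E'
from h import *
tilt(); go((553,20,182),105)
E
```

```text
clock: 53.6
position: [553.3, 19.9, 334.9]
ee_rot: [-0.127, 0.992, 0.002, -0.003]
contact_force: [-0.6, 0.9, 4.8]
gripper_width: -0.1
tilt deg x,y [-0.4   0.19]
clock 53.6 grasp now [552.2  20.5 179.9] jaw 104.6 j6 -93.9 -> shift [-0.6, -0.6, -2.1] spin -0.4 w -0.1 F [-0.6, 0.9, 4.8]
```

Went down easily. Raise and look.

```bash
python3 -m jog '[[[0,0,-20,0],[0,0,-50,0],[-30,0,-85,0],[-70,0,-110,0],[-95,0,-120,0]]]' && python3 rw.py w16 && python3 topo.py w16; python3 mx.py w16
```

```text
clock: 54.22
position: [647.9, 44.1, 455.4]
ee_rot: [-0.127, 0.992, 0.002, -0.001]
contact_force: [-0.6, 0.0, -0.5]
gripper_width: -0.1
max in bowl [385. 385. 385. 385. 385. 385. 385. 385. 385. 385.] pct [339. 370. 379.]
165 302 582.0 59.0
168 43 569.0 82.0
171 0  
174 0  
177 0  
E [169. 169. 169. 169.]
flat [162. 162. 162. 162.]
rest [167. 167. 167. 167.]
```

View pics/w16topo.png

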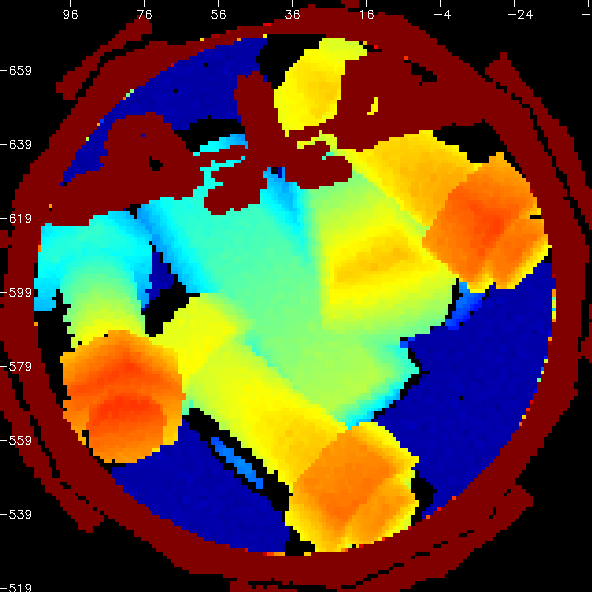

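```bash
cat > rim.py <<'E'
from seg import *
from scipy.optimize import least_squares
import sys
def rim(tag):
    im=cv2.imread(f'pics/{tag}.png'); d=np.load(f'pics/{tag}.npy'); p=dict(np.load(f'pics/{tag}p.npz'))
    P=cloud('w',p,d); z=P[...,2]
    r=np.hypot(P[...,0]-599,P[...,1]-35.5)
    gk=(z>206)&(z<222)&(im.max(2)<60)&(r>62)&(r<92)
    uv=np.argwhere(gk)[:,::-1]; X=plane(p,uv,215.)[:,:2]
    g=least_squares(lambda x:np.hypot(X[:,0]-x[0],X[:,1]-x[1])-x[2],[599,35,75],loss='soft_l1',f_scale=2)
    a=np.degrees(np.arctan2(X[:,1]-g.x[1],X[:,0]-g.x[0])); print(tag,g.x.round(1),len(X),np.median(z[gk]).round(1),np.histogram(a,12,(-180,180))[0])
for t in sys.argv[1:]: rim(t)
E
python3 rim.py w3 w8 w10 w11 w12 w13 w14 w15 w16
python3 -c "
from h import *
tilt(); go((424,272,200),122)"
```

```text
w3 [599.8  35.1  74.3] 3510 214.2 [381 379 370 392 393 385 386 376 357  68   0  23]
w8 [598.1  35.2  74.2] 3615 214.1 [352 359 368 376 159 211 332 282  85 352 370 369]
w10 [598.5  35.   74.4] 2503 214.1 [217 208 220 219 221 141 219 215 184 178 241 240]
w11 [598.9  35.6  74.2] 5824 214.1 [581 555 503 466 417 406 411 419 418 507 551 590]
w12 [597.8  35.9  73.6] 7749 214.1 [1078 1091 1072  974    2    1    1  172  475  879  962 1042]
w13 [598.3  35.8  74.1] 4992 214.1 [567 574 565 530 448   1   0 266 470 504 514 553]
w14 [598.4  35.2  74.1] 5001 214.1 [565 529 491 464 369   0   0 343 497 552 602 589]
w15 [598.4  36.4  74.2] 3768 214.2 [434 431 252   0   0  83 406 418 442 438 440 424]
w16 [598.7  35.6  74.2] 5006 214.1 [533 516 472 437 389 373  92 380 393 431 468 522]
tilt deg x,y [-0.07  0.23]
clock 54.27 grasp now [649.8  45.4 300.1] jaw 104.7 j6 -93.4 -> shift [161.1, 276.0, 101.3] spin -17.3 w 0.1 F [3.8, -0.3, 1.9]
```

```bash
python3 -m jog '[[[25,43,0,-4],[52,90,0,-8],[80,138,0,-12],[110,188,15,-16],[135,232,40,-17]]]' 50 && python3 - <<'E'
from h import *
tilt(); go((424,272,200),122)
E
```

```text
clock: 54.9
position: [459.0, 236.3, 415.9]
ee_rot: [-0.273, 0.962, 0.003, 0.001]
contact_force: [0.3, 0.9, -0.2]
gripper_width: 50.2
tilt deg x,y [0.05 0.39]
clock 54.9 grasp now [459.2 237.4 260.9] jaw 121.7 j6 -103.4 -> shift [12.0, 47.6, 61.1] spin -0.3 w 50.2 F [0.3, 0.9, -0.2]
```

```bash
python3 -m jog '[[[6,24,15,0],[11,44,30,0],[12,47,38,0],[12,47,40,0],[12,47,40,0]]]' && python3 rw.py w17 && python3 - <<'E'
from seg import *
from scipy.optimize import least_squares
tilt()
im=cv2.imread('pics/w17.png'); d=np.load('pics/w17.npy'); p=dict(np.load('pics/w17p.npz')); P=cloud('w',p,d); z=P[...,2]
r=np.hypot(P[...,0]-424,P[...,1]-272)
b=(r<62)&(z>69)&(z<80)&(im.max(2)<70); uv=np.argwhere(b)[:,::-1]; X=plane(p,uv,75.)[:,:2].astype(np.float32)
v=cv2.PCACompute2(X,None); print('bar',cv2.minAreaRect(X),v[0],np.degrees(np.arctan2(v[1][0,1],v[1][0,0]))%180,len(X))
t=(r<100)&(z>37)&(z<46); uv=np.argwhere(t)[:,::-1]; X=plane(p,uv,42.)[:,:2].astype(np.float32)
h=cv2.convexHull(X)[:,0]; rr=np.hypot(h[:,0]-424,h[:,1]-272); h=h[rr>88]
g=least_squares(lambda x:np.hypot(h[:,0]-x[0],h[:,1]-x[1])-x[2],[424,272,93],loss='soft_l1',f_scale=1); print('disc',g.x,len(h),np.median(z[t]))
go((424,272,66),122)
E
```

```text
clock: 55.52
position: [424.7, 269.9, 376.2]
ee_rot: [-0.273, 0.962, 0.003, 0.002]
contact_force: [0.1, -0.9, 0.1]
gripper_width: 50.1
bolt GRASP [362.5 624.7] jaw 145.6 px [506. 267.] rect c [365.4 628.8] mean [[360.4 628.5]] wh 44 20 axis 55.6 prof [0, 0, 12.0, 20.0, 16.0, 10.0, 4.0, 0, 0] BORDER
tilt deg x,y [0.09 0.42]
bar ((421.9289855957031, 272.3787841796875), (93.74010467529297, 17.282297134399414), 32.19636917114258) [[420.01965 271.629  ]] 32.22451 1686
disc [422.46266145 273.33482319  91.83191973] 52 41.24263570443543
clock 55.58 grasp now [425.  271.  221.4] jaw 121.7 j6 -109.1 -> shift [1.1, 0.5, 155.4] spin -0.3 w 50.0 F [0.3, -0.2, -0.6]
```

View pics/w17.png

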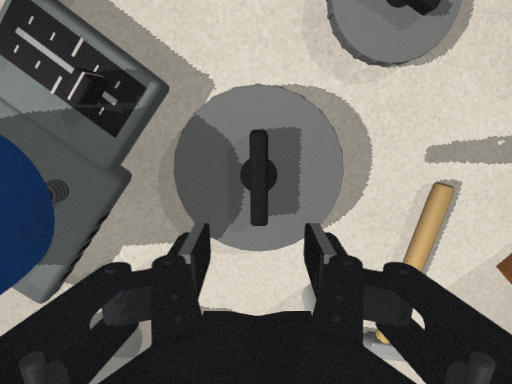

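```bash
python3 - <<'E'
from seg import *
d=np.load('pics/w17.npy'); p=dict(np.load('pics/w17p.npz')); P=cloud('w',p,d); z=P[...,2]
a=np.radians(32.2); ux=np.array([np.cos(a),np.sin(a)]); uy=np.array([-np.sin(a),np.cos(a)])
q=P[...,:2]-[422.3,272.8]; s=q@ux; t=q@uy
for lo in range(-24,26,3):
    k=(np.abs(s)<6)&(t>=lo)&(t<lo+3); k2=(np.abs(s-30)<6)&(t>=lo)&(t<lo+3)
    print(lo, np.nanmedian(z[k]).round(1) if k.any() else '', np.nanmedian(z[k2]).round(1) if k2.any() else '')
E
```

```text
-24 41.1 41.2
-21 44.5 41.2
-18 45.3 41.4
-15 45.4 41.2
-12 45.2 41.3
-9 73.3 72.6
-6 74.3 74.2
-3 74.2 74.3
0 74.3 74.0
3 74.2 74.3
6 72.7 72.9
9 45.1 41.2
12 45.3 41.0
15 45.3 41.2
18 44.8 41.4
21 229.0 41.1
24 242.4 41.4
```

```bash
python3 -m jog '[[[1,2,45,-0.5],[2,3,85,-0.5],[2,3,115,-0.5],[2,3,132,-0.5],[2,3,138,-0.5]]]' 50 && python3 - <<'E'
from h import *
tilt(); go((422.3,272.8,68),122.2)
E
```

```text
clock: 56.2
position: [422.1, 272.1, 237.8]
ee_rot: [-0.277, 0.961, 0.003, 0.001]
contact_force: [0.5, -1.7, 0.6]
gripper_width: 50.1
tilt deg x,y [0.06 0.37]
clock 56.2 grasp now [422.3 273.1  82.8] jaw 122.1 j6 -109.0 -> shift [0.2, -0.3, 14.8] spin -0.1 w 50.1 F [0.5, -1.7, 0.6]
```

```bash
python3 -m jog '[[[0,0,6,0],[0,0,12,0],[0,0,15,0],[0,0,15,0],[0,0,15,0]]]' && python3 -m jog '[[[0,0,0,0],[0,0,0,0],[0,0,0,0],[0,0,0,0],[0,0,0,0]]]' 5 && python3 - <<'E'
from h import *
tilt(); go((422.3,272.8,300),122.2)
E
```

```text
clock: 56.82
position: [422.2, 272.3, 223.0]
ee_rot: [-0.277, 0.961, 0.003, 0.002]
contact_force: [0.3, -0.0, 0.0]
gripper_width: 50.1
clock: 57.45
position: [422.3, 272.5, 223.5]
ee_rot: [-0.277, 0.961, 0.003, 0.002]
contact_force: [-1.8, -0.5, 5.2]
gripper_width: 16.7
tilt deg x,y [0.12 0.41]
clock 57.45 grasp now [422.6 273.6  68.5] jaw 122.2 j6 -109.0 -> shift [-0.6, 0.6, -231.5] spin -0.0 w 16.7 F [-1.8, -0.5, 5.2]
```

```bash
python3 -m jog '[[[0,0,-25,0],[0,0,-70,0],[0,0,-120,0],[0,0,-165,0],[0,0,-190,0]]]' && python3 -m jog '[[[0,0,-25,0],[0,0,-45,0],[0,0,-55,0],[0,0,-58,0],[0,0,-58,0]]]' && python3 - <<'E'
from h import *
tilt(); go((598.6,35.5,318),122.2)
E
```

```text
clock: 58.08
position: [421.7, 270.9, 414.9]
ee_rot: [-0.277, 0.961, 0.004, 0.003]
contact_force: [-0.2, 0.0, -3.4]
gripper_width: 17.0
clock: 58.7
position: [421.4, 270.3, 471.8]
ee_rot: [-0.277, 0.961, 0.004, 0.002]
contact_force: [0.5, 0.1, -3.1]
gripper_width: 17.4
tilt deg x,y [0.07 0.46]
clock 58.7 grasp now [421.6 271.6 316.8] jaw 122.1 j6 -109.0 -> shift [-24.4, -294.0, -2.9] spin -0.1 w 17.4 F [0.5, 0.1, -3.1]
```

```bash
python3 -m jog '[[[-3,-35,-2,0],[-7,-85,-2,0],[-11,-137,-2,0],[-15,-187,-2,0],[-18,-220,-2,0]]]' && python3 - <<'E'
from h import *
tilt(); go((598.6,35.5,316),122.2)
E
```

```text
clock: 59.32
position: [554.7, 91.8, 471.0]
ee_rot: [-0.276, 0.961, 0.004, 0.0]
contact_force: [-0.2, 0.8, -2.6]
gripper_width: 16.6
tilt deg x,y [-0.07  0.42]
clock 59.33 grasp now [554.5  92.9 316.1] jaw 122.0 j6 -83.7 -> shift [-7.0, -72.1, -0.4] spin -0.2 w 16.6 F [-0.2, 0.8, -2.6]
```

```bash
python3 -m jog '[[[-3,-35,0,0],[-6,-60,0,0],[-7,-71,0,0],[-7,-72,0,0],[-7,-72,0,0]]]' && python3 - <<'E'
from h import *
tilt(); go((598.6,35.5,285),122.2)
for n in('side','scene'):
    i,d=arm.get_image(n); cv2.imwrite(f'pics/{n}3.png',i); np.save(f'pics/{n}3.npy',d)
zoom(cv2.imread('pics/side3.png'),200,60,380,240,4,'pics/side3z.png')
zoom(cv2.imread('pics/scene3.png'),170,100,330,270,4,'pics/scene3z.png')
E
```

```text
clock: 59.95
position: [598.4, 35.1, 470.4]
ee_rot: [-0.276, 0.961, 0.004, 0.0]
contact_force: [-0.7, 0.3, -2.5]
gripper_width: 16.8
tilt deg x,y [-0.1   0.42]
clock 59.95 grasp now [598.1  36.2 315.4] jaw 122.1 j6 -76.5 -> shift [0.0, -1.1, 30.4] spin -0.1 w 16.8 F [-0.7, 0.3, -2.5]
```

View pics/side3z.png

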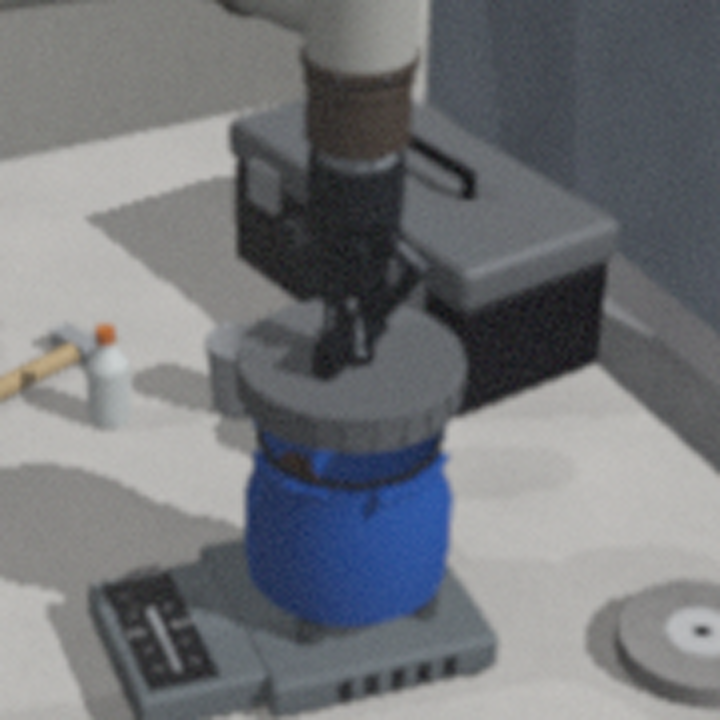

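View pics/scene3z.png

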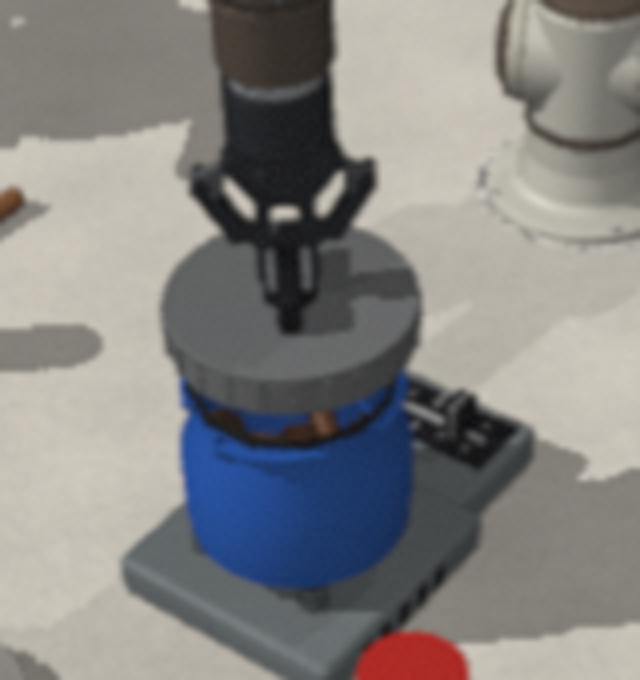

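```bash
cat > lidfit.py <<'E'
from seg import *
from scipy.optimize import least_squares
def fit(n,p,im,d,zexp):
    P=cloud(n,p,d); z=P[...,2]; r=np.hypot(P[...,0]-598.6,P[...,1]-35.5)
    m=(r<88)&(r>25)&(abs(z-zexp)<12)&(im.max(2)>60)
    q=P[m]; A=np.c_[q[:,:2]-[598.6,35.5],np.ones(len(q))]
    for _ in range(3):
        c,*_r=np.linalg.lstsq(A,q[:,2],rcond=None); e=q[:,2]-A@c; k=abs(e)<3; A=A[k]; q=q[k]
    mm=(r<105)&(abs(z-zexp)<9); uv=np.argwhere(mm)[:,::-1]; X=plane(p,uv,float(c[2]))[:,:2].astype(np.float32)
    h=cv2.convexHull(X)[:,0]; g=least_squares(lambda x:np.hypot(h[:,0]-x[0],h[:,1]-x[1])-x[2],[598,35,92],loss='soft_l1',f_scale=1)
    print(n,'plane tilt deg (dz/dx,dz/dy)',np.degrees(c[:2]).round(2),'z',c[2].round(1),len(q),'disc',g.x.round(1))
E
python3 - <<'E'
from lidfit import *
for n in ('side','scene'):
    fit(n,arm.camera_params(n),cv2.imread(f'pics/{n}3.png'),np.load(f'pics/{n}3.npy'),289)
E
```

```text
side plane tilt deg (dz/dx,dz/dy) [-0.1   0.15] z 289.7 804 disc [594.8  28.2  95.5]
scene plane tilt deg (dz/dx,dz/dy) [-0.27  0.2 ] z 288.9 1259 disc [603.4  41.5  95.3]
```

```bash
python3 -m jog '[[[0,-1,12,0],[0,-1,22,0],[0,-1,28,0],[0,-1,30,0],[0,-1,30,0]]]' && python3 - <<'E'
from h import *
tilt(); go((598.6,35.5,263),122.2)
E
python3 -m jog '[[[0,0,4,0],[0,0,8,0],[0,0,11,0],[0,0,13,0],[0,0,14,0]]]' && python3 - <<'E'
from h import *
tilt(); go((598.6,35.5,263),122.2)
E
```

```text
clock: 60.68
position: [598.9, 34.6, 440.7]
ee_rot: [-0.276, 0.961, 0.004, 0.001]
contact_force: [-0.0, 0.4, -2.8]
gripper_width: 17.0
tilt deg x,y [-0.06  0.42]
clock 60.67 grasp now [598.7  35.7 285.7] jaw 122.1 j6 -76.4 -> shift [0.3, -0.3, 22.7] spin -0.1 w 17.0 F [-0.0, 0.4, -2.8]
clock: 61.3
position: [599.0, 34.6, 426.8]
ee_rot: [-0.276, 0.961, 0.004, 0.001]
contact_force: [-0.1, 0.3, -1.9]
gripper_width: 17.0
tilt deg x,y [-0.04  0.41]
clock 61.3 grasp now [598.9  35.8 271.8] jaw 122.1 j6 -76.4 -> shift [0.4, -0.1, 8.8] spin -0.1 w 17.0 F [-0.1, 0.3, -1.9]
```

```bash
python3 -m jog '[[[0,0,2,0],[0,0,4,0],[0,0,6,0],[0,0,7,0],[0,0,8,0]]]' && python3 -m jog '[[[0,0,1,0],[0,0,2,0],[0,0,3,0],[0,0,4,0],[0,0,4,0]]]' && python3 - <<'E'
from h import *
tilt(); go((598.6,35.5,263),122.2); print(st()['wrist_torque'])
E
```

```text
clock: 61.92
position: [599.0, 34.7, 418.8]
ee_rot: [-0.276, 0.961, 0.003, 0.001]
contact_force: [-0.0, -1.3, -1.3]
gripper_width: 17.0
clock: 62.55
position: [599.0, 34.7, 414.9]
ee_rot: [-0.276, 0.961, 0.003, 0.001]
contact_force: [-0.1, -0.5, -1.6]
gripper_width: 17.0
tilt deg x,y [-0.01  0.41]
clock 62.55 grasp now [599.   35.8 259.9] jaw 122.1 j6 -76.4 -> shift [0.5, -0.0, -3.1] spin -0.1 w 17.0 F [-0.1, -0.5, -1.6]
[-0.14878348 -0.13836112 -0.01513271]
```

```bash
python3 -m jog '[[[0,0,0.5,0],[0,0,1,0],[0,0,1.5,0],[0,0,2,0],[0,0,2.5,0]]]' && python3 - <<'E'
from h import *
tilt(); go((598.6,35.5,263),122.2); print(st()['wrist_torque'])
E
```

```text
clock: 63.18
position: [598.8, 34.8, 414.3]
ee_rot: [-0.277, 0.961, 0.003, 0.002]
contact_force: [-4.0, 1.2, 9.4]
gripper_width: 16.7
tilt deg x,y [0.08 0.4 ]
clock 63.17 grasp now [599.1  35.9 259.4] jaw 122.1 j6 -76.4 -> shift [0.6, -0.1, -3.7] spin -0.1 w 16.7 F [-4.0, 1.2, 9.4]
[ 0.17439405  1.12988766 -0.03494078]
```

```bash
python3 -m jog '[[[0,0,-1,0],[0,0,-1,0],[0,0,-1,0],[0,0,-1,0],[0,0,-1,0]]]' 22 && python3 - <<'E'
from lidfit import *
go((598.6,35.5,262),122.2); print(st()['wrist_torque'])
for n in('side','scene'):
    i,d=arm.get_image(n); fit(n,arm.camera_params(n),i,d,233)
E
```

```text
clock: 63.8
position: [598.9, 34.8, 415.2]
ee_rot: [-0.277, 0.961, 0.003, 0.002]
contact_force: [0.0, 0.9, -0.6]
gripper_width: 22.0
clock 63.8 grasp now [599.1  35.8 260.2] jaw 122.1 j6 -76.4 -> shift [0.6, -0.0, -1.8] spin -0.1 w 22.0 F [0.0, 0.9, -0.6]
[-0.0470838   0.02737506  0.02878645]
side plane tilt deg (dz/dx,dz/dy) [0.36 0.19] z 233.8 803 disc [596.   27.8  96.7]
scene plane tilt deg (dz/dx,dz/dy) [ 0.06 -0.08] z 232.9 1193 disc [604.3  40.   94.8]
```

```bash
cat > chk.py <<'E'
from lidfit import *
import sys
go((598.6,35.5,260),122.2); print('torque',st()['wrist_torque'].round(3))
n='scene'; i,d=arm.get_image(n); fit(n,arm.camera_params(n),i,d,float(sys.argv[1]))
E
python3 -m jog '[[[0,0,0,-6],[0,0,0,-12],[0,0,0,-18],[0,0,0,-24],[0,0,0,-30]]]' && python3 chk.py 230
```

```text
clock: 64.53
position: [598.9, 34.6, 416.1]
ee_rot: [-0.517, 0.856, 0.002, 0.003]
contact_force: [0.9, 0.7, -1.0]
gripper_width: 21.9
clock 64.53 grasp now [599.4  35.7 261.1] jaw 152.3 j6 -46.3 -> shift [0.6, 0.6, 1.1] spin 30.1 w 21.9 F [0.9, 0.7, -1.0]
torque [-0.006  0.065  0.001]
scene plane tilt deg (dz/dx,dz/dy) [-0.43  0.06] z 222.5 1219 disc [601.2  38.6  92.4]
```

```bash
python3 -m jog '[[[0,0,3,0],[0,0,6,0],[0,0,9,0],[0,0,10,0],[0,0,10,0]]]' && python3 chk.py 222
```

```text
clock: 65.2
position: [598.9, 34.8, 405.5]
ee_rot: [-0.518, 0.855, 0.003, 0.003]
contact_force: [-0.3, 0.3, 0.4]
gripper_width: 22.4
clock 65.2 grasp now [599.2  35.9 250.5] jaw 152.4 j6 -46.1 -> shift [0.5, 0.4, -9.5] spin 30.2 w 22.4 F [-0.3, 0.3, 0.4]
torque [-0.069 -0.002  0.018]
scene plane tilt deg (dz/dx,dz/dy) [0.02 0.1 ] z 220.9 1193 disc [603.8  39.9  94.5]
```

```bash
python3 -m jog '[[[0,0,0,0],[0,0,0,6],[0,0,0,14],[0,0,0,22],[0,0,0,30]]]' 19.5 && python3 chk.py 220
```

```text
clock: 65.88
position: [599.2, 34.4, 406.1]
ee_rot: [-0.278, 0.961, 0.002, 0.002]
contact_force: [0.6, -1.1, 1.1]
gripper_width: 19.6
clock 65.88 grasp now [599.7  35.3 251.1] jaw 122.3 j6 -76.3 -> shift [0.8, 0.8, -8.9] spin 0.1 w 19.6 F [0.6, -1.1, 1.1]
torque [-0.418 -0.236  0.925]
scene plane tilt deg (dz/dx,dz/dy) [ 0.16 -0.12] z 220.9 1183 disc [605.3  39.5  95.3]
```

```bash
python3 - <<'E'
from h import *
for n in('side','scene'):
    i,d=arm.get_image(n); cv2.imwrite(f'pics/{n}4.png',i); np.save(f'pics/{n}4.npy',d)
a=cv2.resize(cv2.imread('pics/side4.png')[110:230,220:360],None,fx=4,fy=4,interpolation=cv2.INTER_CUBIC)
cv2.imwrite('pics/side4z.png',a)
zoom(cv2.imread('pics/scene4.png'),180,120,320,270,4,'pics/scene4z.png')
s=st(); print(s['wrist_torque'],s['contact_force'])
E
```

```text
[-0.95986735 -0.4518582   0.47335368] [ 1.42391226 -3.72747747  0.28627213]
```

View pics/side4z.png

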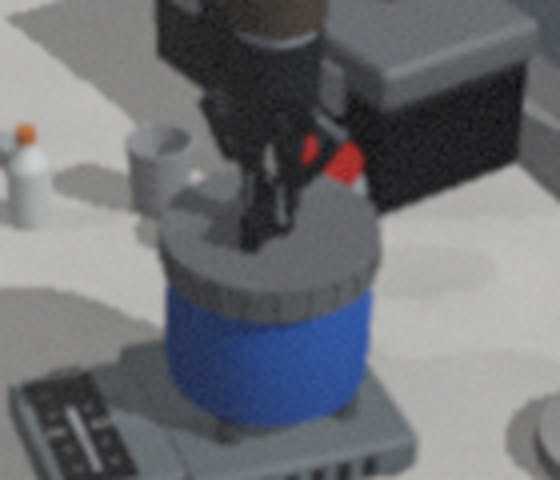

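View pics/scene4z.png

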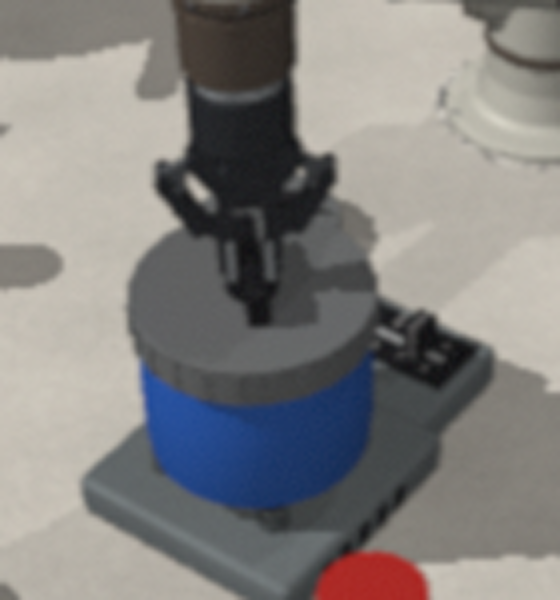

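```bash
python3 -m jog '[[[0,0,0,3],[0,0,0,6],[0,0,0,9],[0,0,0,12],[0,0,0,15]]]' && python3 chk.py 220
```

```text
clock: 66.65
position: [599.1, 34.7, 405.6]
ee_rot: [-0.153, 0.988, 0.003, 0.002]
contact_force: [0.4, 1.1, -1.0]
gripper_width: 19.5
clock 66.65 grasp now [599.5  35.7 250.6] jaw 107.7 j6 -90.9 -> shift [0.9, 0.1, -9.4] spin -14.5 w 19.5 F [0.4, 1.1, -1.0]
torque [ 0.078 -0.25   0.372]
scene plane tilt deg (dz/dx,dz/dy) [ 0.06 -0.01] z 220.0 1161 disc [605.3  40.   95.3]
```

```bash
python3 -m jog '[[[0,0,0.5,3],[0,0,1,6],[0,0,1,9],[0,0,1,12],[0,0,1,15]]]' && python3 chk.py 220
```

```text
clock: 67.32
position: [599.4, 34.6, 404.5]
ee_rot: [-0.024, 1.0, 0.003, 0.002]
contact_force: [2.4, -2.4, -2.3]
gripper_width: 19.7
clock 67.33 grasp now [599.9  35.5 249.5] jaw 92.8 j6 -105.8 -> shift [1.2, 0.2, -10.5] spin -29.4 w 19.7 F [2.4, -2.4, -2.3]
torque [-0.908 -0.555  0.971]
scene plane tilt deg (dz/dx,dz/dy) [ 0.1  -0.01] z 218.7 1177 disc [604.2  38.9  94.3]
```

```bash
python3 -m jog '[[[0,0,0.5,2],[0,0,1,4],[0,0,1,6],[0,0,1,8],[0,0,1,10]]]' && python3 chk.py 218
```

```text
clock: 68.0
position: [599.2, 34.7, 403.2]
ee_rot: [0.066, 0.998, 0.003, 0.001]
contact_force: [0.8, -0.3, 0.4]
gripper_width: 19.8
clock 68.0 grasp now [599.6  35.7 248.2] jaw 82.5 j6 -116.1 -> shift [1.0, -0.3, -11.8] spin -39.7 w 19.8 F [0.8, -0.3, 0.4]
torque [ 0.053 -0.182  0.319]
scene plane tilt deg (dz/dx,dz/dy) [-0.05  0.23] z 217.5 1152 disc [604.6  39.9  94.8]
```

```bash
python3 -m jog '[[[0,0,0,1.5],[0,0,0.5,3],[0,0,0.5,4.5],[0,0,0.5,6],[0,0,0.5,6]]]' && python3 chk.py 218
```

```text
clock: 68.68
position: [599.3, 34.7, 402.6]
ee_rot: [0.118, 0.993, 0.003, 0.001]
contact_force: [1.0, -0.2, 0.5]
gripper_width: 20.0
clock 68.67 grasp now [599.7  35.7 247.6] jaw 76.4 j6 -122.1 -> shift [1.0, -0.3, -12.4] spin -45.8 w 20.0 F [1.0, -0.2, 0.5]
torque [-0.046 -0.214  0.465]
scene plane tilt deg (dz/dx,dz/dy) [-0.09 -0.12] z 217.1 1140 disc [604.4  39.5  94.4]
```

```bash
python3 -m jog '[[[0,0,0,1.5],[0,0,0,3],[0,0,0,4.5],[0,0,0,6],[0,0,0,6]]]' && python3 chk.py 218
```

```text
clock: 69.35
position: [598.6, 34.6, 402.4]
ee_rot: [0.171, 0.985, 0.003, -0.001]
contact_force: [-2.0, -0.8, 1.7]
gripper_width: 19.8
clock 69.35 grasp now [598.5  35.6 247.4] jaw 70.3 j6 -128.3 -> shift [-0.1, -0.0, -12.6] spin -51.9 w 19.8 F [-2.0, -0.8, 1.7]
torque [-0.248  0.549  0.991]
scene plane tilt deg (dz/dx,dz/dy) [0.15 0.14] z 216.5 1145 disc [605.4  39.2  94.7]
```

```bash
python3 -m jog '[[[0,0,0,0],[0,0,0,0],[0,0,-10,-4],[0,0,-40,-10],[-30,0,-75,-13]]]' 40 && python3 -m jog '[[[-30,0,-50,0],[-60,0,-65,0],[-60,0,-65,0],[-60,0,-65,0],[-60,0,-65,0]]]' && python3 rw.py w18 && python3 - <<'E'
from seg import *
tilt()
im=cv2.imread('pics/w18.png'); d=np.load('pics/w18.npy'); p=dict(np.load('pics/w18p.npz')); P=cloud('w',p,d); z=P[...,2]
r=np.hypot(P[...,0]-598.6,P[...,1]-35.5)
b=(r<58)&(z>242)&(z<258)&(im.max(2)<75); 
print('bar z',np.median(z[b]),b.sum())
uv=np.argwhere(b)[:,::-1]; X=plane(p,uv,250.)[:,:2].astype(np.float32); v=cv2.PCACompute2(X,None); print(cv2.minAreaRect(X),np.degrees(np.arctan2(v[1][0,1],v[1][0,0]))%180)
t=(r<88)&(r>25)&(z>210)&(z<224); q=P[t]; A=np.c_[q[:,:2]-[598.6,35.5],np.ones(len(q))]; c=np.linalg.lstsq(A,q[:,2],rcond=None)[0]; print('disc plane',np.degrees(c[:2]),c[2])
go((598.6,35.5,248),83.75)
E
```

```text
clock: 70.03
position: [626.1, 24.2, 478.2]
ee_rot: [0.058, 0.998, 0.004, -0.001]
contact_force: [1.3, 0.7, 0.2]
gripper_width: 40.1
clock: 70.65
position: [685.2, 16.8, 542.5]
ee_rot: [0.058, 0.998, 0.004, -0.002]
contact_force: [0.5, 0.5, -1.0]
gripper_width: 40.0
bolt GRASP [ 831.4 -372.5] jaw 153.3 px [ 62. 251.] rect c [ 829.2 -377. ] mean [[ 829.8 -376.1]] wh 81 15 axis 63.3 prof [9.0, 13.0, 14.0, 14.0, 14.0, 14.0, 14.0, 14.0, 14.0] 
tilt deg x,y [-0.13  0.42]
bar z 249.0874103167539 2311
((599.27685546875, 35.445587158203125), (17.63516616821289, 94.15396881103516), 83.1834716796875) 173.19426
disc plane [-0.02949394 -0.02617703] 216.48936296965746
clock 70.7 grasp now [684.8  18.  387.9] jaw 83.3 j6 -111.5 -> shift [87.2, 6.4, 140.2] spin -0.4 w 40.0 F [0.1, 0.3, -0.3]
```

View pics/w18.png

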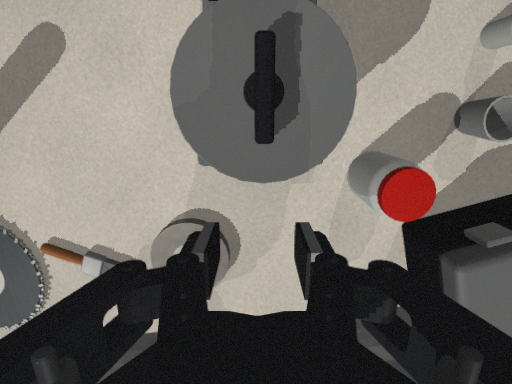

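```bash
python3 -m jog '[[[45,0,0,0],[100,-1,0,0],[155,-2,0,0],[210,-3,0,0],[250,-4,0,0]]]' 50 && python3 - <<'E'
from h import *
tilt(); go((432,88,200),83.75)
E
```

```text
clock: 71.32
position: [433.4, 41.4, 544.0]
ee_rot: [0.058, 0.998, 0.004, -0.001]
contact_force: [0.5, 0.8, 0.2]
gripper_width: 49.9
tilt deg x,y [-0.07  0.46]
clock 71.33 grasp now [433.2  42.7 389. ] jaw 83.4 j6 -123.4 -> shift [6.1, 43.4, 189.3] spin -0.4 w 49.9 F [0.5, 0.8, 0.2]
```

```bash
python3 -m jog '[[[2,15,45,0],[4,30,95,0],[6,40,140,0],[6,43,165,0],[6,43,170,0]]]' 50 && cat > knob.py <<'E'
from seg import *
import sys
tag=sys.argv[1]; p=arm.camera_params('wrist'); im,d=arm.get_image('wrist'); cv2.imwrite(f'pics/{tag}.png',im)
tilt(); P=cloud('w',p,d); z=P[...,2]
k=(np.hypot(P[...,0]-429,P[...,1]-70)<70)&(z>76)&(z<90); uv=np.argwhere(k)[:,::-1]; X=plane(p,uv,82.)[:,:2].astype(np.float32)
kc=np.array(cv2.minAreaRect(X)[0]); print('knob',X.mean(0),cv2.minAreaRect(X),len(X))
w=(im.min(2)>130)&(z>42)&(z<54)&(np.hypot(P[...,0]-429,P[...,1]-53)<75)
n,l,s,c=cv2.connectedComponentsWithStats(w.astype(np.uint8))
a=np.radians(83.75); uy=np.array([np.cos(a),np.sin(a)]); ux=np.array([np.sin(a),-np.cos(a)])
for i in range(1,n):
    if s[i,4]<8: continue
    X=plane(p,np.argwhere(l==i)[:,::-1],47.)[:,:2]; m=X.mean(0)
    print('mark px',c[i].round(),s[i,4],m.round(1),'tumbler x,y rel bowl',((m-[598.9,35.5])@ux).round(1),((m-[598.9,35.5])@uy).round(1),'ext',np.ptp(X@ux).round(1),np.ptp(X@uy).round(1))
print('knob rel',((kc-[598.9,35.5])@ux).round(1),((kc-[598.9,35.5])@uy).round(1))
go((432,88,200),83.75)
E
python3 knob.py w19
```

```text
clock: 71.95
position: [431.3, 86.1, 373.1]
ee_rot: [0.058, 0.998, 0.003, -0.002]
contact_force: [1.2, 0.3, 0.3]
gripper_width: 49.8
tilt deg x,y [-0.14  0.41]
knob [430.53537   88.166115] ((430.9964904785156, 88.09407043457031), (18.962373733520508, 29.04666519165039), 83.30876159667969) 599
mark px [223. 158.] 50 [405.5  56.1] tumbler x,y rel bowl -194.5 -0.6 ext 18.8 2.8
mark px [200. 164.] 15 [409.3  30.4] tumbler x,y rel bowl -187.9 -25.7 ext 7.4 1.4
mark px [248. 164.] 14 [414.9  80.2] tumbler x,y rel bowl -187.7 24.4 ext 6.3 1.1
mark px [176. 165.] 16 [407.4   5.5] tumbler x,y rel bowl -187.1 -50.7 ext 6.4 2.2
mark px [207. 179.] 411 [426.1  35.3] tumbler x,y rel bowl -171.7 -19.0 ext 5.7 80.9
mark px [178. 194.] 15 [438.3   2.4] tumbler x,y rel bowl -156.0 -50.3 ext 6.7 2.2
mark px [202. 194.] 13 [441.3  27.2] tumbler x,y rel bowl -155.8 -25.4 ext 6.7 1.5
mark px [225. 200.] 56 [450.9  51.3] tumbler x,y rel bowl -148.9 -0.4 ext 19.2 3.3
knob rel -172.6 34.0
clock 72.0 grasp now [431.3  87.2 218.7] jaw 83.4 j6 -128.8 -> shift [-0.6, 0.7, 18.7] spin -0.4 w 50.2 F [-0.7, 0.2, 0.3]
```

View pics/w19.png

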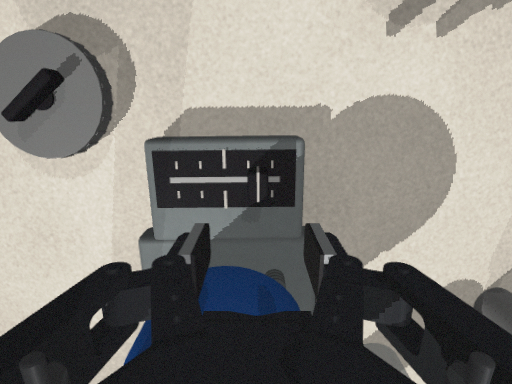

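```bash
python3 -m jog '[[[0,1,45,0],[0,1,85,0],[0,1,110,0],[0,1,124,0],[0,1,130,0]]]' 45 && python3 - <<'E'
from h import *
tilt(); go((431,88.1,73),83.75)
E
```

```text
clock: 72.62
position: [432.0, 88.2, 244.2]
ee_rot: [0.058, 0.998, 0.004, -0.001]
contact_force: [0.5, 0.2, -0.1]
gripper_width: 45.2
tilt deg x,y [-0.06  0.44]
clock 72.62 grasp now [431.9  89.4  89.2] jaw 83.4 j6 -128.7 -> shift [0.7, -1.5, 16.2] spin -0.4 w 45.2 F [0.5, 0.2, -0.1]
```

```bash
python3 -m jog '[[[1,-1,6,0],[1,-1.5,12,0],[1,-1.5,16,0],[1,-1.5,16,0],[1,-1.5,16,0]]]' && python3 -m jog '[[[0,0,0,0],[0,0,0,0],[0,0,0,0],[0,0,0,0],[0,0,0,0]]]' 10 && python3 - <<'E'
from h import *
tilt()
a=np.radians(83.75); uy=np.array([np.cos(a),np.sin(a)]); s=st(); R=Ro.from_quat(s['ee_rot']).as_matrix(); g=np.array(s['position'])+155*R[:,2]
print('y rel',(g[:2]-[598.9,35.5])@uy)
go((428.0,53.7,g[2]),83.75)
E
```

```text
clock: 73.25
position: [431.0, 87.0, 228.4]
ee_rot: [0.058, 0.998, 0.004, -0.001]
contact_force: [0.0, -0.3, -0.5]
gripper_width: 44.8
clock: 73.88
position: [431.1, 87.0, 228.7]
ee_rot: [0.057, 0.998, 0.004, -0.0]
contact_force: [-1.2, 0.2, 5.2]
gripper_width: 18.9
tilt deg x,y [-0.02  0.46]
y rel 34.19668595742095
clock 73.88 grasp now [431.   88.3  73.7] jaw 83.4 j6 -128.6 -> shift [-1.0, -34.7, -0.3] spin -0.3 w 18.9 F [-1.2, 0.2, 5.2]
```

```bash
python3 -m jog '[[[0,-8,0,0],[-0.5,-18,0,0],[-0.8,-28,0,0],[-1,-34,0,0],[-1,-34.5,0,0]]]' && python3 -m jog '[[[0,0,0,0],[0,0,0,0],[0,0,0,0],[0,0,0,0],[0,0,0,0]]]' && python3 - <<'E'
from h import *
tilt(); go((428.0,53.7,73),83.75)
E
```

```text
clock: 74.5
position: [427.5, 51.7, 228.7]
ee_rot: [0.058, 0.998, 0.004, -0.001]
contact_force: [-4.3, 1.8, 8.1]
gripper_width: 18.8
clock: 75.12
position: [427.5, 51.6, 228.7]
ee_rot: [0.058, 0.998, 0.003, -0.001]
contact_force: [-0.3, -1.9, 4.6]
gripper_width: 19.0
tilt deg x,y [-0.11  0.4 ]
clock 75.12 grasp now [427.2  52.7  73.7] jaw 83.4 j6 -124.6 -> shift [-0.7, 1.1, 0.7] spin -0.4 w 19.0 F [-0.3, -1.9, 4.6]
```

```bash
python3 -m jog '[[[0,0.5,0,0],[0,1,0,0],[0,1.3,0,0],[0,1.3,0,0],[0,1.3,0,0]]]' && python3 -m jog '[[[0,0,0,0],[0,0,0,0],[0,0,0,0],[0,0,0,0],[0,0,0,0]]]' 45 && python3 -m jog '[[[0,0,-15,0],[0,0,-50,0],[0,0,-95,0],[0,0,-130,0],[0,0,-145,0]]]' && python3 knob.py w20
```

```text
clock: 75.75
position: [427.6, 52.9, 228.7]
ee_rot: [0.058, 0.998, 0.003, -0.001]
contact_force: [-1.6, -1.2, 5.0]
gripper_width: 18.9
clock: 76.38
position: [427.6, 52.9, 228.7]
ee_rot: [0.058, 0.998, 0.004, -0.001]
contact_force: [-0.0, 0.4, 0.1]
gripper_width: 44.8
clock: 77.0
position: [428.0, 51.9, 376.0]
ee_rot: [0.058, 0.998, 0.005, 0.001]
contact_force: [-0.6, 0.9, -0.7]
gripper_width: 45.0
tilt deg x,y [0.24 0.54]
knob [427.0022    53.968086] ((427.1824951171875, 54.066078186035156), (19.12373924255371, 29.259496688842773), 82.80076599121094) 595
mark px [255. 151.] 34 [401.4  56.3] tumbler x,y rel bowl -198.6 -0.8 ext 11.5 3.2
mark px [208. 162.] 14 [407.1   5.8] tumbler x,y rel bowl -187.5 -50.4 ext 6.4 2.1
mark px [232. 162.] 14 [409.5  30.4] tumbler x,y rel bowl -187.8 -25.7 ext 7.4 1.2
mark px [303. 161.] 10 [417.7 105.5] tumbler x,y rel bowl -187.8 49.8 ext 6.4 1.2
mark px [224. 177.] 240 [424.6  20. ] tumbler x,y rel bowl -171.6 -34.4 ext 5.7 46.0
mark px [292. 176.] 145 [432.6  92.2] tumbler x,y rel bowl -171.5 38.3 ext 4.6 34.2
mark px [210. 191.] 14 [438.5   2.3] tumbler x,y rel bowl -155.8 -50.5 ext 6.7 1.4
mark px [232. 191.] 13 [441.3  26.9] tumbler x,y rel bowl -155.7 -25.7 ext 6.7 1.3
mark px [256. 202.] 20 [456.7  50.8] tumbler x,y rel bowl -143.0 -0.3 ext 6.9 2.2
knob rel -172.7 -0.2
clock 77.05 grasp now [429.   53.4 222.1] jaw 83.4 j6 -124.9 -> shift [1.1, 34.5, 22.5] spin -0.4 w 45.2 F [1.5, 0.3, 1.1]
```

```bash
python3 -c "
from h import *
zoom(cv2.imread('pics/w20.png'),130,110,340,260,3.7,'pics/w20z.png')"
```

```text
(no output)
```

View pics/w20z.png

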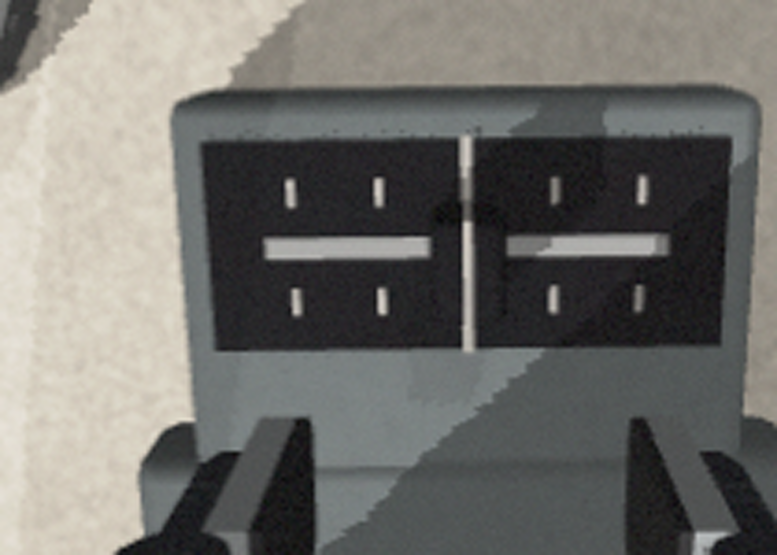

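```bash
python3 -m jog '[[[20,0,-40,0],[40,0,-85,0],[50,0,-120,0],[50,0,-130,0],[50,0,-130,0]]]' && python3 - <<'E'
from lidfit import *
for n in('side','scene'):
    p=arm.camera_params(n); i,d=arm.get_image(n); cv2.imwrite(f'pics/{n}5.png',i)
    fit(n,p,i,d,217)
    for o in rusty(i,cloud(n,p,d),n): print(n,o['px'],o['c'],o['wh'])
E
```

```text
clock: 77.68
position: [378.2, 56.5, 506.3]
ee_rot: [0.058, 0.998, 0.005, 0.002]
contact_force: [0.4, -0.0, 0.2]
gripper_width: 45.0
side plane tilt deg (dz/dx,dz/dy) [0.18 0.09] z 217.9 774 disc [598.3  26.2  96.7]
side [164. 112.] (407, 925) (20, 29)
side [130. 117.] (246, 943) (45, 19)
side [134. 152.] (202, 663) (19, 54)
side [410. 270.] (833, -383) (89, 10)
scene plane tilt deg (dz/dx,dz/dy) [0.07 0.09] z 217.1 1242 disc [605.1  39.3  95.9]
scene [451.  38.] (-1344, 217) (265, 303)
scene [166. 155.] (361, -485) (17, 100)
scene [487. 235.] (239, 724) (115, 111)
scene [461. 266.] (374, 673) (60, 9)
```

View pics/scene5.png

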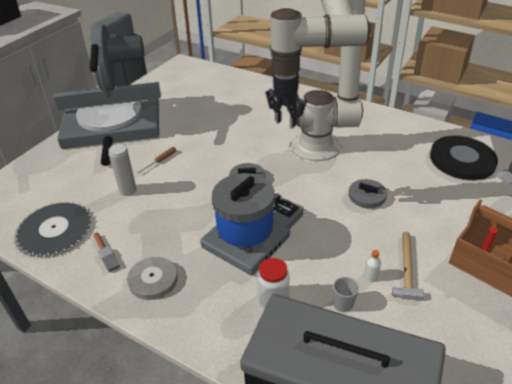

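View pics/side5.png

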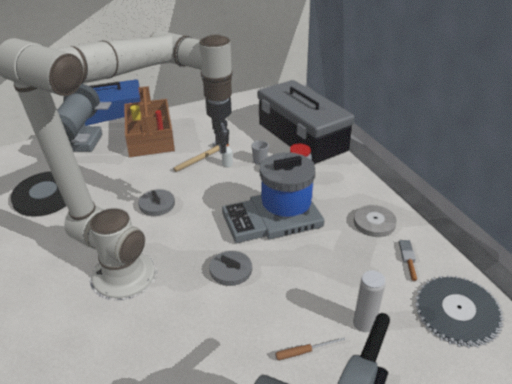

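```bash
python3 -c "
from bench import arm
print(arm.job_done())"
```

```text
the job is handed in; nothing more can be done
None
```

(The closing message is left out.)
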